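Lock the end stop and tighten the fork leg's recessed screw

TASK

Push the sliding stop on the jig up against the foot of the fork leg and then swing its cam lever shut to lock it. Then fetch the large T-handled hex key from its rest by the shank, seat it fully home in the recessed socket of the inclined leg and let go of it, then take it again by its cross-handle and tighten the screw clockwise until it stops. Leave the key standing fully home in the screw, and leave the small key and everything else on the bench where it is.

Things in the scene. Friction and masses are not known exactly. Their poses are not given: they have to be found in the camera images.
- stop (a joint): sliding end stop, a dark steel block 44 long (along the rail) x 50 wide, top 58 above the bench, on a flat rail behind the fork leg. Value in m along the rail towards the leg; 0.05 = touching the leg's foot (end of travel), starts 30 to 50 mm short. Needs about 4 N to push, stays where left.
- stop_back (a point): centre of the stop's back face (the face away from the leg), 30 above the bench; 50 wide face. x axis points along the rail away from the leg: the stop is pushed along its -x. z up.
- lever (a joint): cam lever on the stop's side, swings in the horizontal plane about a vertical pin, rad. 0 = open, sticking out square to the rail; 1.5 = shut (end of travel), folded forward alongside the leg. Turns clockwise seen from above; about 1 N at the tip, stays where left.
- lever_pivot (a point): the lever's pin, at the lever's mid-height, 32 above the bench (rides on the stop). Its -y axis points along the lever to the tip (turns with the lever), z up.
- lever_tip (a point): centre of the lever's end paddle (20 long, 13 wide, 14 tall), 64 from the pin; the bar before it is 9 wide and 12 tall. The lever's mid-height is 32 above the bench. The jig's 10 high base plate ends 9 outwards of the pin, so under the open lever lies mostly bare bench.
- screw (a joint): recessed socket screw in the top end of the black fork leg (50 diameter tube, leaning 32 deg from vertical). Value in rad, grows clockwise seen from outside (tightening); starts between -0.2 and 0.15 and has a hard stop at 1.2 = tight. Turning takes about 0.3 N m.
- socket_floor (a point): centre of the socket's floor. z axis = screw axis pointing out of the socket (up and back from the stop, 32 deg from vertical); y axis is square to two of the six flats and turns with the screw (at screw value 0 it is horizontal). Hex socket 17.4 across flats, 25 deep; its mouth lies 5 below the leg's end face in a 34 diameter bore, with a 45 deg lead-in 3 wide round it, so the face is 30 from the floor (a seated key leans by up to about 0.12 rad of play when let go).
- socket_mouth (a point): centre of the socket's mouth, 25 out from the floor along the axis; axes as socket_floor.
- key_tip (a point): end of the large T-handled steel hex key: hex bar 16 across flats, 102 long (first 3 mm stepped down to a 13 diameter), then a cross-handle. z axis points along the shank to the handle, y axis along the cross-handle and square to two flats. In its rest the shank slopes 35 deg up from horizontal, handle high, cross-handle horizontal, x axis up. Mass about 0.28 kg.
- key_shank (a point): point on the large key's shank axis 58 from the tip, between the two saddles of the rest (saddles at 10 and 92 from the tip, 12 thick, so about 70 of shank is clear to grip); axes as key_tip.
- key_bar (a point): centre of the large key's cross-handle, 109 from the tip: bar 80 long (y), 14 thick both ways; axes as key_tip.
- rest_big: fixed rest that carries the large key, grey saddles on a 140 x 56 x 8 base plate; origin under the base centre, x axis along the key towards its tip. The key's tip is 35 above the bench and touches an end plate; the key lifts straight up and out of the open saddles.
- rest_small: like rest_big, carries the small key; the two rests swap places.
- small_key_shank (a point): small T-handled hex key, same shape but 10 across flats with a 60 cross-handle, in rest_small: not the one needed, leave it. Point 58 from its tip.
- jar: bystander, leave alone: closed white jar, 56 across, 60 tall mm; origin at the underside's centre
- bottle: bystander, leave alone: closed grey bottle, 48 across, 140 tall mm; origin at the underside's centre
- spanner: bystander, leave alone: steel open spanner, 165 long, 7 thick, lying flat mm; origin at the underside's centre
- bearing: bystander, leave alone: steel bearing ring, 48 across, 12 tall mm; origin at the underside's centre
- spacer: bystander, leave alone: thin aluminium spacer ring, 38 across, 20 tall mm; origin at the underside's centre
- tyre_lever: bystander, leave alone: black plastic bar, 120 x 18 x 8 mm; origin at the underside's centre
- top_cap: bystander, leave alone: dark turned cap, 38 across, 18 tall mm; origin at the underside's centre
- key: the large key as a whole; origin at its tip. Use the key_ points for grasping.

How it is judged:
By the outcome, as a careful person would: the job done as asked, in the order asked, and still so for the second after the job is handed in, with the robot touching nothing.
It also fails if it takes over 72 s, if anything falls off the work surface, if the arm or the gripper's body presses on something with over 40 N, if the wrist force passes 120 N, or if a joint passes its speed limit or range.

ROBOT

A 6-joint arm with a two-finger parallel gripper is mounted at the origin on the work surface. World frame = base frame: x ahead of the robot, y to its left, z up, the work surface at z = 0. Lengths are in m, angles in rad, forces in N, time in s.
With the tool pointing down it reaches from about 0.35 to 0.925 m from the base axis. Payload 6.4 kg.
Tool frame: the origin (TCP) lies at the very end of the fingers, on their centre line; the grasp point (between the pads) lies behind it (arm.grip_point_offset is the x of the grasp point in the tool frame, in m); x points along the fingers, z is the direction in which the jaws open and shut, and the axes are right-handed (so a half turn about x gives the same grasp; the last joint's range is limited). The gripper opens to 94 mm and grips with 3 to 60 N. Pads are 16 mm wide; open, the fingers measure 119 mm over their backs; the gripper's body (75 mm by 177 mm) begins 78 mm behind the grasp point.
Start: joints at [-1.439, 0.245, 1.558, -0, 1.339, -0.174], TCP at [0.196, -0.62, 0.178] pointing down, gripper open.
Joint ranges: [-3.13, 3.13], [-1.02, 2.26], [0.13, 2.54], [-0.95, 4.09], [0.21, 2.88], [-2.74, 2.74]. Speed limits (rad/s): [2.57, 2.57, 3.14, 3.14, 3.14, 3.14].

INTERFACE

Orientations are given as a unit quaternion [w, x, y, z].
In Python, from cell import arm gives the robot as it stands.
- The arm moves only by the tool jog_arm, never from a script. Its arguments are lists of equal length, an entry for each row: "rotation": the turn, a rotation vector about the tool's x, y, z in degrees, a list of three; "translation": the shift along the tool's x, y, z in m, a list of three; "hand": the opening, from 0 (shut) to 1 (fully open). In form: {"rotation": [[rx, ry, rz], ...], "translation": [[x, y, z], ...], "hand": [hand, ...]}. A call has 1 to 10 rows; each row shifts and turns the commanded pose from where the row before left it, along the tool's axes as they then stand; what a row does not reach is not made up. A row lasts 1/12 s, in which the tool goes at most 41.7 mm and 7.16 degrees, less where a joint would pass 70% of its speed; a pose out of reach is approached as far as the arm can. A call is refused whole if a number of a shift passes 0.0417 or a number of a turn 7.16, either way. A call with a gripper value outside its range is refused whole. The fingers move at their own pace and stop on an object; "newtons" is the grip in N (left out, the last holds). Time passes only in rows, so rows that do not move let the fingers close. It gives the time, the measured TCP pose, the force and the opening at its end, in the units of the state.
- arm.read_state(): the state, without advancing time (a new reading comes with each control period).
- arm.grab_frame(name): name is "side" or "top"; returns a dict with "color" (384x512x3 uint8, red, green, blue), "z_map" (384x512 float32, m along the optical axis (not along the pixel's ray), 0 where there is no reading), "fx", "fy", "cx", "cy" (pixels), "world_from_camera" (4x4, takes a point from camera to world coordinates). Camera axes: x right, y up, looking along -z (the intrinsics and any distortion apply to the point x, -y, -z); pixel columns grow to the right and rows downward; lengths in m; the calibration is good to about 2 mm. A picture is of the moment at which its call begins.
- arm.sign_off(): hands the job in, once; it reports no verdict.
The state is a dict: "time_s": time; "joint_positions": joint angles; "qvel": joint speeds; "tau": joint torques, N m; "tool_pos": TCP position; "orientation": TCP orientation; "wrist_force": force on the tool from outside, world axes, zero at the start; "ft_torque": the same for the moment, N m; "width": finger opening in m.
Only numpy, scipy, OpenCV 4.12 (cv2) and the standard library are available. Lean on these libraries where they do the work, as an engineer would, in place of code of your own. Each camera call takes 0.05 s, during which the arm holds its last target. There are 200 camera calls.

## Working session

There is one attempt and no reset: what is moved stays moved. The work goes in short steps, Python scripts to look and compute and a tool call to move; the robot and the scene stay as the last step left them, time stands still between calls to the robot, and variables do not carry over. Pictures are saved under pics/ and viewed, about 8 in all and at most 12, crops included, and the job is handed in when it is done.

Besides the shell and the picture viewer there is one more tool, called after ">>>" in YAML: its name, and indented under it one key for each argument. jog_arm: Moves the arm, as the interface text tells. Its arguments: {"type":"object","properties":{"rotation":{"type":"array","items":{"type":"array","items":{"type":"number"}}},"translation":{"type":"array","items":{"type":"array","items":{"type":"number"}}},"hand":{"type":"array","items":{"type":"number"}},"newtons":{"type":"number"}},"required":["rotation","translation","hand"]}

```bash
ls; mkdir -p pics
cat > h.py <<'E'
import numpy as np, cv2
from cell import arm
def save(name,f,crop=None,scale=1):
    im=f["color"][:,:,::-1]
    if crop: r0,r1,c0,c1=crop; im=im[r0:r1,c0:c1]
    cv2.imwrite(f"pics/{name}.png",cv2.resize(im,None,fx=scale,fy=scale,interpolation=cv2.INTER_CUBIC))
def cloud(f):
    z=f["z_map"]; v,u=np.mgrid[:z.shape[0],:z.shape[1]]
    P=np.stack([(u-f["cx"])/f["fx"]*z,-(v-f["cy"])/f["fy"]*z,-z,np.ones_like(z)],-1)
    return (P@f["world_from_camera"].T)[...,:3]
E
python3 - <<'E'
from h import *
import pickle
s=arm.read_state();print(s, arm.grip_point_offset,[a for a in dir(arm) if a[0]!='_'])
fs={n:arm.grab_frame(n) for n in("side","top")}
pickle.dump(fs,open("f0.pkl","wb"))
for n,f in fs.items():
    save(n+"0",f,scale=1.5); print(n,{k:v for k,v in f.items() if k not in("color","z_map")})
E
```

```text
pics
{'time_s': 0.0, 'joint_positions': array([-1.43911534e+00,  2.45808928e-01,  1.55896803e+00, -3.44015236e-05,
        1.33875246e+00, -1.74044325e-01]), 'qvel': array([ 9.63405377e-04, -1.98242370e-04, -2.92674640e-04,  9.81388179e-05,
        2.30695577e-04,  7.46457662e-07]), 'tau': array([-9.60130201e-04, -4.15832949e+01, -3.14600480e+01,  6.83779875e-02,
        3.33375111e-02, -1.54064551e-04]), 'tool_pos': array([ 0.19558334, -0.61919199,  0.17707345]), 'orientation': array([ 0.56982265,  0.41851929,  0.5707874 , -0.41754699]), 'wrist_force': array([ 0.16411058, -0.04148497,  0.05939028]), 'ft_torque': array([-0.02922794,  0.01822499, -0.02231757]), 'width': 0.09401478425851259} -0.0188 ['IKError', 'grab_frame', 'grip_point_offset', 'read_state', 'sign_off']
side {'fx': 379.3984206509691, 'fy': 379.3984206509691, 'cx': 255.1601897104874, 'cy': 189.16960348260233, 'world_from_camera': array([[-0.93709495,  0.22604505, -0.26600129,  0.3239663 ],
       [-0.34906925, -0.60260519,  0.7176473 ,  0.63161903],
       [ 0.00192686,  0.76535653,  0.64360366,  0.71535579],
       [ 0.        ,  0.        ,  0.        ,  1.        ]])}
top {'fx': 388.5341993396827, 'fy': 388.5341993396827, 'cx': 261.4597260588977, 'cy': 185.55380550811654, 'world_from_camera': array([[ 0.00667173,  0.9900059 , -0.14086807,  0.41349183],
       [-0.99996192,  0.00739757,  0.00462964, -0.04590441],
       [ 0.00562545,  0.14083182,  0.99001755,  1.15527346],
       [ 0.        ,  0.        ,  0.        ,  1.        ]])}
```

View pics/side0.png

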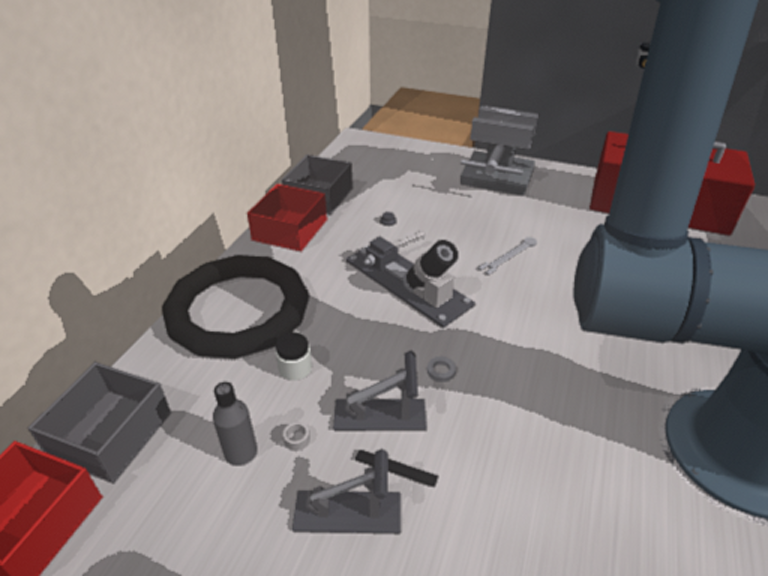

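View pics/top0.png

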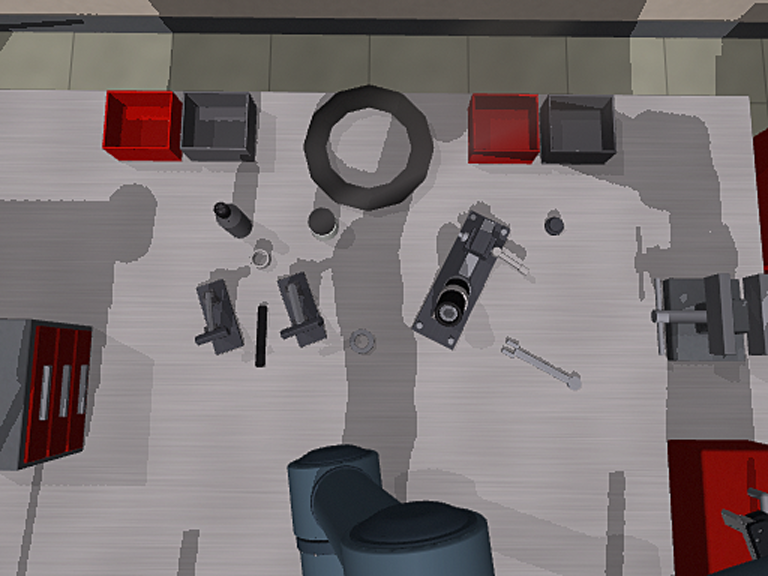

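Run:
```python
from h import *
import pickle
fs=pickle.load(open("f0.pkl","rb"))
def c(n,r0,r1,c0,c1,w,h): return cv2.resize(fs[n]["color"][r0:r1,c0:c1,::-1],(w,h),interpolation=cv2.INTER_CUBIC)
a=np.hstack([c("top",130,240,265,365,360,396//1),c("side",145,235,220,330,440,396)])
b=np.hstack([c("top",175,245,120,225,400,200),c("side",225,360,190,300,400,200)])
cv2.imwrite("pics/comp.png",np.vstack([a,b]))
C=cloud(fs["top"])
for v,u in [(160,325),(208,300),(200,200),(210,145),(250,250)]: print(v,u,C[v,u])
S=cloud(fs["side"])
# height maps
for n,K in(("top",C),("side",S)):
    for nm,lo,hi in (("jig",(.3,-.35),(.7,-.05)),):
        pass
# dark pixel masks -> jig base top, z 5-15mm
for n,K in(("top",C),("side",S)):
    col=fs[n]["color"].astype(int).sum(-1)
    m=(K[...,2]>.006)&(K[...,2]<.014)&(col<330)&(K[...,0]>.25)&(K[...,0]<.75)&(abs(K[...,1])<.5)
    k,lab,st,ce=cv2.connectedComponentsWithStats(m.astype(np.uint8))
    for i in range(1,k):
        if st[i,4]>60:
            p=K[lab==i]; r=cv2.minAreaRect((p[:,:2]*1000).astype(np.float32)); print(n,st[i],r,p[:,2].mean().round(4))
```

```text
160 325 [ 0.64562468 -0.23387293  0.05685199]
208 300 [ 0.50291502 -0.15644023  0.09749943]
200 200 [0.53148861 0.12967976 0.01412511]
210 145 [0.50129616 0.29192345 0.00802713]
250 250 [ 0.38670242 -0.01900585  0.00187464]
top [307 140  33  26 242] ((676.8602905273438, -237.45693969726562), (89.34668731689453, 49.10300064086914), 64.75797271728516) 0.0101
top [ 275  158   57   75 1141] ((550.386474609375, -175.0587158203125), (89.4549560546875, 207.52044677734375), 63.57563781738281) 0.01
top [185 181  28  32 295] ((536.52880859375, 136.41531372070312), (95.0304946899414, 55.71990966796875), 20.935806274414062) 0.0087
top [131 186  31  50 519] ((499.81719970703125, 289.3079833984375), (140.17396545410156, 55.97246551513672), 19.39692497253418) 0.0087
top [170 204   8  41 188] ((461.1771545410156, 205.7552490234375), (117.12059783935547, 18.054590225219727), 0.022397033870220184) 0.0087
top [197 217  21  14 140] ((462.7521667480469, 108.25482177734375), (25.123933792114258, 55.58476257324219), 19.16880989074707) 0.0089
top [233 219  16  13  63] ((460.9035949707031, 11.58182144165039), (27.93866729736328, 45.40794372558594), 16.51929473876953) 0.011
side [231 167  85  51 805] ((577.025390625, -185.56556701660156), (90.4105224609375, 271.0897521972656), 64.17382049560547) 0.0083
side [285 238  19  16 123] ((452.0589599609375, 12.113775253295898), (43.198081970214844, 46.69575119018555), 57.82314682006836) 0.0092
side [237 266  47  20 330] ((499.3201904296875, 124.51644897460938), (104.74822998046875, 54.05604553222656), 21.435270309448242) 0.0071
side [199 328  68  27 674] ((495.7439270019531, 290.57763671875), (129.93783569335938, 54.73733901977539), 19.973756790161133) 0.0071
```

View pics/comp.png

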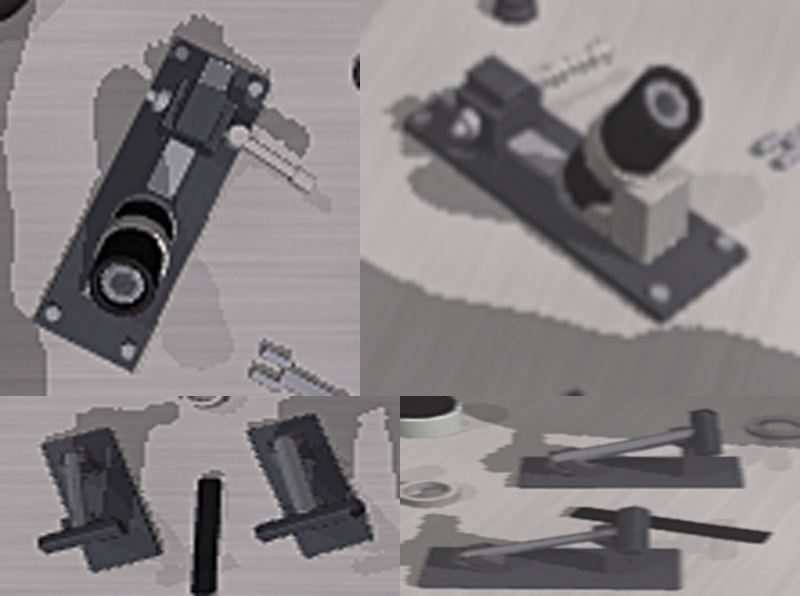

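```bash
cat > m.py <<'E'
from h import *
import pickle
fs=pickle.load(open("f0.pkl","rb"))
for n in("top","side"):
    f=fs[n];K=cloud(f);col=f["color"].astype(int).sum(-1)
    J=K[(abs(K[...,0]-.57)<.2)&(abs(K[...,1]+.19)<.17)&(f["z_map"]>0)]
    bench=K[(abs(K[...,0]-.5)<.15)&(abs(K[...,1]+.02)<.06)&(f["z_map"]>0)][:,2]
    jc=col[(abs(K[...,0]-.57)<.2)&(abs(K[...,1]+.19)<.17)&(f["z_map"]>0)]
    print(n,"bench z",np.median(bench).round(4))
    b=J[(J[:,2]>.0075)&(J[:,2]<.0125)&(jc<330)]
    r=cv2.minAreaRect((b[:,:2]*1000).astype(np.float32));print(" base",r)
    th=np.deg2rad(153.8);d=np.array([np.cos(th),np.sin(th)]);p=np.array([-d[1]*-1,d[0]*1])*1.0 # left normal
    p=np.array([d[1],-d[0]])*-1
    # p: lever side is -p? 
    uv=np.c_[J[:,:2]@d,J[:,:2]@p]
    st=(J[:,2]>.053)&(J[:,2]<.062)&(J[:,0]>.6)
    q=uv[st];print(" stop top n",len(q),"along d",q[:,0].min().round(4),q[:,0].max().round(4),"p",q[:,1].min().round(4),q[:,1].max().round(4),J[st][:,2].mean().round(4), cv2.minAreaRect((J[st][:,:2]*1000).astype(np.float32)))
    lv=(J[:,2]>.027)&(J[:,2]<.042)&(jc>330)&(J[:,0]>.56)
    q=uv[lv];print(" lever n",len(q),"d",q[:,0].min().round(4),q[:,0].max().round(4),"p",q[:,1].min().round(4),q[:,1].max().round(4))
    nv=np.r_[d*np.sin(np.deg2rad(32)),np.cos(np.deg2rad(32))]
    L=(J[:,2]>.05)&(J[:,0]<.6)
    s=J[L]@nv; h,e=np.histogram(s,bins=np.arange(s.max()-.05,s.max()+.001,.001)); print(" s hist",e[0].round(4),h)
    print(" leg zmax",J[L][:,2].max().round(4))
    m=s>s.max()-.004
    f2=np.cross([0,0,1],nv);f2/=np.linalg.norm(f2);f3=np.cross(nv,f2)
    Q=np.c_[J[L][m]@f2,J[L][m]@f3];(cx,cy),rad=cv2.minEnclosingCircle((Q*1000).astype(np.float32));
    ctr=(cx*f2+cy*f3)/1000+nv*np.median(s[m]);print(" face",m.sum(),ctr.round(4),rad)
E
python3 m.py
```

```text
top bench z 0.0002
 base ((555.7411499023438, -233.89871215820312), (190.0589141845703, 269.36199951171875), 63.57181930541992)
 stop top n 149 along d -0.6965 -0.6529 p -0.101 -0.0711 0.0577 ((643.453857421875, -220.6451416015625), (29.702550888061523, 43.50876235961914), 63.328819274902344)
 lever n 113 d -0.6827 -0.5933 p -0.1304 0.023
 s hist -0.211 [ 3  4  1  0  2  3  7  3  3  2  3  5  2  3  6  4  1  7  3  4  3  7  1  5
  2  4  3  3  4  6  1  6  6  4  2  7  5  4 13 12  9 25 23 30 33 28 28 15
 11  3]
 leg zmax 0.1416
 face 57 [ 0.4974 -0.1489  0.1267] 24.385698318481445
side bench z -0.002
 base ((576.0117797851562, -184.80348205566406), (89.91825103759766, 268.6226806640625), 64.15821838378906)
 stop top n 90 along d -0.6935 -0.6507 p -0.1033 -0.0705 0.0554 ((641.6458740234375, -219.39312744140625), (32.14768981933594, 42.6568717956543), 58.156394958496094)
 lever n 120 d -0.7203 -0.6516 p -0.2577 0.0227
 s hist -0.2132 [ 1  1  4  4  8  6  3  5  4  2  4  6  5  3  4  5  6  4  6  4  2  5  7  4
  7  5  2  4  4 12  5  7  4  5  9  4  5  8  8 11 13 15 25 28 23 37 41 19
  7  5  0]
 leg zmax 0.1369
 face 72 [ 0.4959 -0.1478  0.1227] 24.75446891784668
```

```bash
cat >> h.py <<'E'
from scipy.spatial.transform import Rotation as Rn
th=np.deg2rad(153.8)
D=np.array([np.cos(th),np.sin(th),0]);P=np.array([-D[1],D[0],0]);Z=np.array([0,0,1.])
def pose(s=None):
    s=s or arm.read_state(); w,x,y,z=s["orientation"]; return Rn.from_quat([x,y,z,w]).as_matrix(),np.array(s["tool_pos"])
def frame(x,z): # tool R from approach x and jaw z
    x=x/np.linalg.norm(x);z=z-x*(z@x);z/=np.linalg.norm(z);return np.c_[x,np.cross(z,x),z]
def rows(Rt,pt,N=None,R0=None,p0=None):
    if R0 is None:R0,p0=pose()
    w=Rn.from_matrix(R0.T@Rt).as_rotvec(); q=R0.T@(pt-p0)
    if N is None:N=int(max(np.ceil(np.degrees(abs(w).max())/7.0),np.ceil(np.linalg.norm(q)/.033),1))
    Rr=Rn.from_rotvec(w/N).as_matrix();A=sum(np.linalg.matrix_power(Rr,k) for k in range(N))
    print("N",N,"rot",np.degrees(w/N).round(2).tolist(),"t",np.linalg.solve(A,q).round(4).tolist(),"total deg",np.degrees(np.linalg.norm(w)).round(1))
E
python3 - <<'E'
from h import *
import pickle
fs=pickle.load(open("f0.pkl","rb"))
for n in("top","side"):
    f=fs[n];K=cloud(f);col=f["color"].astype(int).sum(-1)
    off={'top':0,'side':.002}[n]; K[...,2]+=off
    ok=f["z_map"]>0
    u=K@D;v=K@P
    m=ok&(K[...,2]>.02)&(K[...,2]<.045)&(v>-.035)&(v<.03)&(abs(u+.675)<.04)
    q=np.c_[u[m],v[m]];print(n,"lever",len(q))
    for a in np.arange(-.04,.03,.01):
        k=abs(q[:,1]-a)<.005
        if k.sum():print("   p",a.round(3),"d",q[k,0].min().round(4),q[k,0].max().round(4),k.sum())
    c=np.array([.5,.122]);
    m=ok&(K[...,2]<.0115)&(K[...,2]>.005)&(abs(K[...,0]-.5)<.1)&(abs(K[...,1]-.122)<.06)&(col<330)
    r=cv2.minAreaRect((K[m][:,:2]*1000).astype(np.float32));print(" rest",r)
    ctr=np.array(r[0])/1000;a=np.deg2rad(20.3);e=np.array([np.cos(a),np.sin(a)]);g=np.array([-e[1],e[0]])
    m=ok&(K[...,2]>.02)&(abs(K[...,0]-.5)<.14)&(abs(K[...,1]-.122)<.07)
    X=K[m];U=(X[:,:2]-[.5,.122])@e;V=(X[:,:2]-[.5,.122])@g
    for b in np.arange(-.08,.08,.01):
        k=abs(U-b)<.005
        if k.sum(): print("   u",b.round(3),"v",V[k].min().round(4),V[k].max().round(4),"z",X[k,2].min().round(4),X[k,2].max().round(4),"v@top",np.median(V[k][X[k,2]>X[k,2].max()-.004]).round(4),k.sum())
R0,p0=pose();print(R0.round(2))
x=-P*np.sin(np.deg2rad(20))-Z*np.cos(np.deg2rad(20))
for s in(1,-1): rows(frame(x,s*D),-.735*D-.087*P+.12*Z)
E
```

```text
top lever 82
   p -0.03 d -0.6768 -0.6683 12
   p -0.02 d -0.675 -0.6664 13
   p -0.01 d -0.6727 -0.6645 13
   p 0.0 d -0.6718 -0.6617 13
   p 0.01 d -0.6736 -0.6605 18
   p 0.02 d -0.6724 -0.6591 13
 rest ((519.392333984375, 117.04297637939453), (139.9109344482422, 85.39366912841797), 17.30729103088379)
   u -0.04 v -0.0367 0.0363 z 0.0929 0.1032 v@top 0.0236 15
   u -0.03 v -0.0395 0.0392 z 0.0943 0.1094 v@top 0.0046 116
   u -0.02 v -0.0392 0.0381 z 0.0907 0.1068 v@top -0.0052 73
   u -0.01 v -0.014 0.0135 z 0.0861 0.1025 v@top -0.0003 34
   u -0.0 v -0.0075 0.008 z 0.0827 0.0928 v@top 0.002 21
   u 0.01 v -0.0075 0.0089 z 0.0739 0.0834 v@top -0.0005 20
   u 0.02 v -0.0076 0.0081 z 0.0663 0.0779 v@top 0.0002 19
   u 0.03 v -0.0074 0.0076 z 0.0525 0.0702 v@top -0.0006 19
   u 0.04 v -0.0134 0.0146 z 0.0282 0.0649 v@top -0.0009 30
   u 0.05 v -0.0136 0.0151 z 0.0264 0.06 v@top 0.0007 37
   u 0.06 v -0.0134 0.0153 z 0.0229 0.0564 v@top -0.0005 32
   u 0.07 v -0.0127 0.0145 z 0.0338 0.0398 v@top 0.0023 10
side lever 76
   p -0.03 d -0.6767 -0.6652 12
   p -0.02 d -0.6736 -0.6643 14
  
[... 437 characters left out ...]
 0.0763 0.098 v@top 0.0025 61
   u -0.0 v -0.0073 0.0101 z 0.0706 0.0904 v@top 0.0023 36
   u 0.01 v -0.007 0.0104 z 0.0637 0.0883 v@top 0.0039 45
   u 0.02 v -0.0051 0.0111 z 0.0565 0.078 v@top 0.0024 36
   u 0.03 v -0.0068 0.0105 z 0.0495 0.0714 v@top 0.0035 45
   u 0.04 v -0.005 0.0158 z 0.0219 0.0627 v@top 0.0028 62
   u 0.05 v -0.0113 0.017 z 0.02 0.0572 v@top 0.0029 81
   u 0.06 v -0.0147 0.0172 z 0.0202 0.0494 v@top 0.0029 61
   u 0.07 v -0.0108 0.0148 z 0.0357 0.0375 v@top 0.0039 11
[[-0.    0.95  0.3 ]
 [ 0.    0.3  -0.95]
 [-1.    0.   -0.  ]]
N 20 rot [6.6, 1.16, -0.49] t [0.0049, 0.006, -0.0386] total deg 134.4
N 20 rot [-2.29, 0.4, 0.94] t [0.0081, 0.0313, 0.0018] total deg 50.2
```

Run:
```python
from h import *
x=-P*np.sin(np.deg2rad(20))-Z*np.cos(np.deg2rad(20))
rows(frame(x,-D),-.740*D-.087*P+.17*Z,20)
```

```text
N 20 rot [-2.29, 0.4, 0.94] t [0.0057, 0.0319, 0.0019] total deg 50.2
```

>>> jog_arm:
  rotation:
    - [-2.29, 0.4, 0.94]
    - [-2.29, 0.4, 0.94]
    - [-2.29, 0.4, 0.94]
    - [-2.29, 0.4, 0.94]
    - [-2.29, 0.4, 0.94]
    - [-2.29, 0.4, 0.94]
    - [-2.29, 0.4, 0.94]
    - [-2.29, 0.4, 0.94]
    - [-2.29, 0.4, 0.94]
    - [-2.29, 0.4, 0.94]
  translation:
    - [0.0057, 0.0319, 0.0019]
    - [0.0057, 0.0319, 0.0019]
    - [0.0057, 0.0319, 0.0019]
    - [0.0057, 0.0319, 0.0019]
    - [0.0057, 0.0319, 0.0019]
    - [0.0057, 0.0319, 0.0019]
    - [0.0057, 0.0319, 0.0019]
    - [0.0057, 0.0319, 0.0019]
    - [0.0057, 0.0319, 0.0019]
    - [0.0057, 0.0319, 0.0019]
  hand: [0, 0, 0, 0, 0, 0, 0, 0, 0, 0]
  newtons: 20

```text
time_s: 0.93
tool_pos: [0.4879, -0.4849, 0.1446]
orientation: [0.654, 0.356, 0.626, -0.233]
wrist_force: [0.2, -0.1, -0.0]
width: 0.0308
```

>>> jog_arm:
  rotation:
    - [-2.29, 0.4, 0.94]
    - [-2.29, 0.4, 0.94]
    - [-2.29, 0.4, 0.94]
    - [-2.29, 0.4, 0.94]
    - [-2.29, 0.4, 0.94]
    - [-2.29, 0.4, 0.94]
    - [-2.29, 0.4, 0.94]
    - [-2.29, 0.4, 0.94]
    - [-2.29, 0.4, 0.94]
    - [-2.29, 0.4, 0.94]
  translation:
    - [0.0057, 0.0319, 0.0019]
    - [0.0057, 0.0319, 0.0019]
    - [0.0057, 0.0319, 0.0019]
    - [0.0057, 0.0319, 0.0019]
    - [0.0057, 0.0319, 0.0019]
    - [0.0057, 0.0319, 0.0019]
    - [0.0057, 0.0319, 0.0019]
    - [0.0057, 0.0319, 0.0019]
    - [0.0057, 0.0319, 0.0019]
    - [0.0057, 0.0319, 0.0019]
  hand: [0, 0, 0, 0, 0, 0, 0, 0, 0, 0]

```text
time_s: 1.77
tool_pos: [0.7038, -0.2474, 0.1688]
orientation: [0.706, 0.277, 0.651, -0.038]
wrist_force: [1.2, 0.3, 0.1]
width: 0.0003
```

Run:
```python
from h import *
s=arm.read_state();print(s["joint_positions"].round(2),s["time_s"],s["wrist_force"].round(1),s["width"])
R,p=pose();print(p@D,p@P,p[2])
x=-P*np.sin(np.deg2rad(20))-Z*np.cos(np.deg2rad(20));F=frame(x,-D)
a=-.740*D-.087*P+.030*Z; rows(F,a,5); rows(F,-.705*D-.087*P+.03*Z,2,F,a);
```

```text
[-0.63  0.48  1.32  0.35  1.42 -0.24] 1.7667 [1.2 0.3 0.1] 0.0002517478186969493
-0.7407469099029415 -0.08873924372889948 0.1688284646939152
N 5 rot [0.02, -0.01, 0.01] t [0.026, -0.0098, -0.0001] total deg 0.1
N 2 rot [0.0, 0.0, 0.0] t [0.0, 0.0, -0.0175] total deg 0.0
```

>>> jog_arm:
  rotation:
    - [0, 0, 0]
    - [0, 0, 0]
    - [0, 0, 0]
    - [0, 0, 0]
    - [0, 0, 0]
    - [0, 0, 0]
    - [0, 0, 0]
    - [0, 0, 0]
    - [0, 0, 0]
    - [0, 0, 0]
  translation:
    - [0.026, -0.0098, 0]
    - [0.026, -0.0098, 0]
    - [0.026, -0.0098, 0]
    - [0.026, -0.0098, 0]
    - [0.026, -0.0098, 0]
    - [0, 0, -0.01]
    - [0, 0, -0.015]
    - [0, 0, -0.01]
    - [0, 0, -0.01]
    - [0, 0, -0.008]
  hand: [0, 0, 0, 0, 0, 0, 0, 0, 0, 0]

```text
time_s: 2.6
tool_pos: [0.6557, -0.228, 0.031]
orientation: [0.707, 0.277, 0.649, -0.04]
wrist_force: [4.0, -2.7, 1.2]
width: 0.0005
```

```bash
cat > st.py <<'E'
from h import *
s=arm.read_state();R,p=pose(s);f=s["wrist_force"]
print(s["time_s"],"dpz",(p@D).round(4),(p@P).round(4),p[2].round(4),"F d,p,z",(f@D).round(1),(f@P).round(1),f[2].round(1),"torque",s["ft_torque"].round(2),"w",s["width"].round(4),"j",s["joint_positions"].round(2))
E
python3 st.py
```

```text
Traceback (most recent call last):
  File "st.py", line 3, in <module>
    print(s["time_s"],"dpz",(p@D).round(4),(p@P).round(4),p[2].round(4),"F d,p,z",(f@D).round(1),(f@P).round(1),f[2].round(1),"torque",s["ft_torque"].round(2),"w",s["width"].round(4),"j",s["joint_positions"].round(2))
                                                                                                                                                                   ^^^^^^^^^^^^^^^^
AttributeError: 'float' object has no attribute 'round'
```

>>> jog_arm:
  rotation:
    - [0, 0, 0]
    - [0, 0, 0]
    - [0, 0, 0]
    - [0, 0, 0]
  translation:
    - [0, 0, -0.005]
    - [0, 0, -0.004]
    - [0, 0, -0.003]
    - [0, 0, -0.003]
  hand: [0, 0, 0, 0]

```text
time_s: 2.93
tool_pos: [0.6419, -0.2211, 0.031]
orientation: [0.707, 0.277, 0.65, -0.039]
wrist_force: [3.0, -2.7, 1.6]
width: 0.0005
```

>>> jog_arm:
  rotation:
    - [0, 0, 0]
    - [0, 0, 0]
    - [0, 0, 0]
    - [0, 0, 0]
  translation:
    - [0, 0, -0.002]
    - [0, 0, -0.002]
    - [0, 0, -0.002]
    - [0, 0, -0.002]
  hand: [0, 0, 0, 0]

```text
time_s: 3.27
tool_pos: [0.6345, -0.2174, 0.0309]
orientation: [0.706, 0.277, 0.65, -0.039]
wrist_force: [2.8, -4.2, 3.1]
width: 0.0002
```

```bash
sed -i 's/s\["width"\].round(4)/round(s["width"],4)/' st.py; python3 st.py
```

```text
3.2667 dpz -0.6653 -0.0851 0.0309 F d,p,z -4.4 2.5 3.1 torque [-0.65 -0.59 -0.24] w 0.0002 j [-0.66  0.46  1.61  0.37  1.17 -0.36]
```

>>> jog_arm:
  rotation:
    - [0, 0, 0]
    - [0, 0, 0]
    - [0, 0, 0]
  translation:
    - [0, 0, -0.002]
    - [0, 0, -0.0015]
    - [0, 0, -0.0015]
  hand: [0, 0, 0]

```text
time_s: 3.52
tool_pos: [0.6299, -0.215, 0.0308]
orientation: [0.706, 0.277, 0.65, -0.039]
wrist_force: [2.2, -4.5, 3.2]
width: 0.0003
```

```bash
python3 st.py
```

```text
3.5167 dpz -0.6601 -0.0852 0.0308 F d,p,z -4.0 3.1 3.2 torque [-0.68 -0.55 -0.24] w 0.0003 j [-0.66  0.45  1.62  0.37  1.17 -0.36]
```

>>> jog_arm:
  rotation:
    - [0, 0, 0]
    - [0, 0, 0]
    - [0, 0, 0]
  translation:
    - [0, 0, -0.0015]
    - [0, 0, -0.0015]
    - [0, 0, 0]
  hand: [0, 0, 0]

```text
time_s: 3.77
tool_pos: [0.627, -0.2135, 0.0307]
orientation: [0.706, 0.277, 0.651, -0.039]
wrist_force: [2.2, -2.8, 3.4]
width: 0.0001
```

```bash
python3 st.py
```

```text
3.7667 dpz -0.6568 -0.0852 0.0307 F d,p,z -3.2 1.5 3.4 torque [-0.64 -0.42 -0.18] w 0.0001 j [-0.66  0.45  1.63  0.37  1.17 -0.37]
```

>>> jog_arm:
  rotation:
    - [0, 0, 0]
    - [0, 0, 0]
    - [0, 0, 0]
  translation:
    - [0, 0, -0.0015]
    - [0, 0, -0.0015]
    - [0, 0, 0]
  hand: [0, 0, 0]

```text
time_s: 4.02
tool_pos: [0.6243, -0.2122, 0.0307]
orientation: [0.706, 0.277, 0.651, -0.039]
wrist_force: [1.9, -3.8, 3.3]
width: 0.0003
```

```bash
python3 st.py;python3 - <<'E'
from h import *
f=arm.grab_frame("top");K=cloud(f);save("stop1",f,(120,250,250,380),4)
ok=(f["z_map"]>0)&(K[...,2]>.053)&(K[...,2]<.062)&(K[...,0]>.56)&(K[...,0]<.72)&(K[...,1]<-.15)&(K[...,1]>-.3)
q=K[ok];print(len(q),np.sort(q@D)[[0,-1]],np.sort(q@P)[[0,-1]])
E
```

```text
4.0167 dpz -0.6539 -0.0852 0.0307 F d,p,z -3.4 2.6 3.3 torque [-0.67 -0.41 -0.22] w 0.0003 j [-0.66  0.44  1.64  0.37  1.16 -0.37]
162 [-0.65820125 -0.5731967 ] [-0.10550181 -0.07180693]
```

View pics/stop1.png

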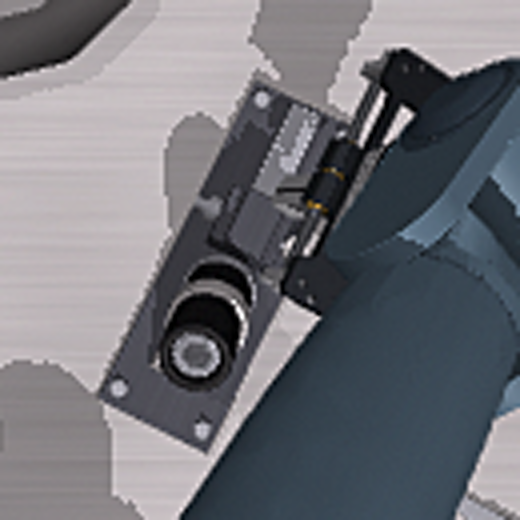

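>>> jog_arm:
  rotation:
    - [0, 0, 0]
    - [0, 0, 0]
    - [0, 0, 0]
  translation:
    - [0, 0, -0.0015]
    - [0, 0, -0.0015]
    - [0, 0, -0.001]
  hand: [0, 0, 0]

```text
time_s: 4.32
tool_pos: [0.6226, -0.2115, 0.0311]
orientation: [0.708, 0.276, 0.649, -0.04]
wrist_force: [8.0, -5.6, 0.7]
width: 0.0004
```

>>> jog_arm:
  rotation:
    - [0, 0, 0]
    - [0, 0, 0]
    - [0, 0, 0]
  translation:
    - [0, 0, -0.001]
    - [0, 0, -0.001]
    - [0, 0, -0.001]
  hand: [0, 0, 0]

```text
time_s: 4.57
tool_pos: [0.6215, -0.2112, 0.0321]
orientation: [0.709, 0.276, 0.647, -0.041]
wrist_force: [12.2, -7.4, 1.3]
width: 0.0004
```

```bash
python3 st.py
```

```text
4.5667 dpz -0.6509 -0.0849 0.0321 F d,p,z -14.2 1.2 1.3 torque [-1.39 -2.24 -0.9 ] w 0.0004 j [-0.66  0.43  1.65  0.37  1.15 -0.37]
```

Run:
```python
from h import *
R,p=pose()
def dl(v): return (R.T@v).round(4).tolist()
print("up60/2",dl(.03*Z),"P+.09/3",dl(.03*P),"back",dl(-.02*D))
pin=-.625*D-.051*P
prev=-.662*D+.003*P
for a in np.arange(0,1.61,.16):
    l=P*np.cos(a)+D*np.sin(a);m=-P*np.sin(a)+D*np.cos(a)
    q=pin+.052*l-(6.0+7*np.cos(a)+8*np.sin(a))*.001*m
    print(round(a,2),"dp",(q@D).round(4),(q@P).round(4),"delta",dl(q-prev));prev=q
```

```text
up60/2 [-0.0282, 0.0102, 0.0003] P+.09/3 [-0.0102, -0.0282, 0.0001] back [0.0002, -0.0, 0.02]
0.0 dp -0.638 0.001 delta [0.0004, 0.0019, -0.024]
0.16 dp -0.6307 0.0026 delta [-0.0006, -0.0015, -0.0073]
0.32 dp -0.623 0.0031 delta [-0.0003, -0.0005, -0.0077]
0.48 dp -0.6151 0.0025 delta [0.0001, 0.0006, -0.0079]
0.64 dp -0.6071 0.0005 delta [0.0006, 0.0019, -0.008]
0.8 dp -0.5993 -0.0029 delta [0.0011, 0.0032, -0.0078]
0.96 dp -0.5919 -0.0076 delta [0.0015, 0.0045, -0.0074]
1.12 dp -0.5853 -0.0137 delta [0.002, 0.0058, -0.0066]
1.28 dp -0.5797 -0.0211 delta [0.0024, 0.0069, -0.0056]
1.44 dp -0.5754 -0.0295 delta [0.0028, 0.0079, -0.0043]
1.6 dp -0.5726 -0.0387 delta [0.0031, 0.0087, -0.0028]
```

>>> jog_arm:
  rotation:
    - [0, 0, 0]
    - [0, 0, 0]
    - [0, 0, 0]
    - [0, 0, 0]
    - [0, 0, 0]
    - [0, 0, 0]
    - [0, 0, 0]
    - [0, 0, 0]
    - [0, 0, 0]
  translation:
    - [0, 0, 0.015]
    - [0, 0, 0.02]
    - [-0.0282, 0.0102, 0]
    - [-0.0282, 0.0102, 0]
    - [-0.0102, -0.0282, 0]
    - [-0.0102, -0.0282, 0]
    - [-0.0102, -0.0282, 0]
    - [0.0282, -0.0102, 0]
    - [0.0282, -0.0102, 0]
  hand: [0, 0, 0, 0, 0, 0, 0, 0, 0]

```text
time_s: 5.32
tool_pos: [0.6089, -0.3061, 0.0304]
orientation: [0.706, 0.277, 0.651, -0.039]
wrist_force: [0.9, -0.1, -0.2]
width: 0.0007
```

```bash
python3 st.py
python3 - <<'E'
from h import *
s=arm.grab_frame("side");f=arm.grab_frame("top")
save("lev",s,(120,250,200,340),4)
for n,f in(("top",f),("side",s)):
    K=cloud(f);K[...,2]+=.002*(n=="side")
    u=K@D;v=K@P;ok=f["z_map"]>0
    m=ok&(K[...,2]>.02)&(K[...,2]<.045)&(v>-.04)&(v<.03)&(abs(u+.615)<.03);q=np.c_[u[m],v[m]]
    for a in np.arange(-.04,.03,.01):
        k=abs(q[:,1]-a)<.005
        if k.sum():print(n,"p",a.round(3),"d",q[k,0].min().round(4),q[k,0].max().round(4),k.sum())
    m=ok&(K[...,2]>.055)&(K[...,2]<.0605)&(v<-.06)&(v>-.11)&(u<-.59)&(u>-.68);print(n,"stop d",np.sort(u[m])[[0,1,-2,-1]].round(4))
E
```

```text
5.3167 dpz -0.6815 0.0059 0.0304 F d,p,z -0.9 -0.3 -0.2 torque [-0.16  0.01 -0.03] w 0.0007 j [-0.78  0.51  1.53  0.35  1.23 -0.46]
top p -0.04 d -0.6289 -0.6199 7
top p -0.03 d -0.6271 -0.6184 13
top p -0.02 d -0.6259 -0.6171 12
top p -0.01 d -0.625 -0.6158 13
top p 0.0 d -0.6225 -0.6127 14
top p 0.01 d -0.6224 -0.6103 16
top p 0.02 d -0.6206 -0.6106 12
top stop d [-0.6473 -0.6472 -0.6048 -0.6042]
side p -0.04 d -0.6215 -0.6156 7
side p -0.03 d -0.6248 -0.6156 8
side p -0.02 d -0.6232 -0.6155 9
side p -0.01 d -0.6218 -0.6165 4
side p 0.0 d -0.6209 -0.6188 3
side p 0.01 d -0.6186 -0.6186 1
side stop d [-0.6456 -0.6451 -0.602  -0.6013]
```

>>> jog_arm:
  rotation:
    - [0, 0, 0]
    - [0, 0, 0]
    - [0, 0, 0]
    - [0, 0, 0]
    - [0, 0, 0]
    - [0, 0, 0]
    - [0, 0, 0]
    - [0, 0, 0]
    - [0, 0, 0]
    - [0, 0, 0]
  translation:
    - [0, 0, -0.018]
    - [0.0004, 0.001, -0.018]
    - [0.0004, 0.001, -0.014]
    - [0, 0, -0.008]
    - [0, 0, -0.008]
    - [0.0006, 0.002, -0.008]
    - [0.001, 0.003, -0.008]
    - [0.0015, 0.0045, -0.0075]
    - [0.002, 0.006, -0.0065]
    - [0.0024, 0.007, -0.0055]
  hand: [0, 0, 0, 0, 0, 0, 0, 0, 0, 0]

```text
time_s: 6.25
tool_pos: [0.5299, -0.2365, 0.0311]
orientation: [0.706, 0.277, 0.651, -0.039]
wrist_force: [0.6, 0.3, 0.2]
width: 0.0003
```

```bash
python3 st.py
```

```text
6.25 dpz -0.5799 -0.0218 0.0311 F d,p,z -0.4 -0.5 0.2 torque [-0.1   0.   -0.01] w 0.0003 j [-0.79  0.3   1.82  0.36  1.16 -0.5 ]
```

>>> jog_arm:
  rotation:
    - [0, 0, 0]
    - [0, 0, 0]
    - [0, 0, 0]
  translation:
    - [0.0028, 0.008, -0.0043]
    - [0.0021, 0.006, -0.002]
    - [0, 0, 0]
  hand: [0, 0, 0]

```text
time_s: 6.5
tool_pos: [0.5312, -0.2195, 0.0312]
orientation: [0.706, 0.276, 0.651, -0.038]
wrist_force: [0.3, 0.4, 0.7]
width: 0.0004
```

```bash
python3 st.py;python3 - <<'E'
from h import *
s=arm.grab_frame("side");f=arm.grab_frame("top")
a=cv2.resize(s["color"][130:230,220:330,::-1],(440,400),interpolation=2);b=cv2.resize(f["color"][130:240,265,None][:1],(1,400)) if 0 else cv2.resize(f["color"][140:240,265:355,::-1],(360,400),interpolation=2)
cv2.imwrite("pics/lev2.png",np.hstack([a,b]))
E
```

```text
6.5 dpz -0.5736 -0.0376 0.0312 F d,p,z -0.1 -0.5 0.7 torque [-0.19  0.04  0.02] w 0.0004 j [-0.77  0.29  1.84  0.36  1.15 -0.49]
```

View pics/lev2.png

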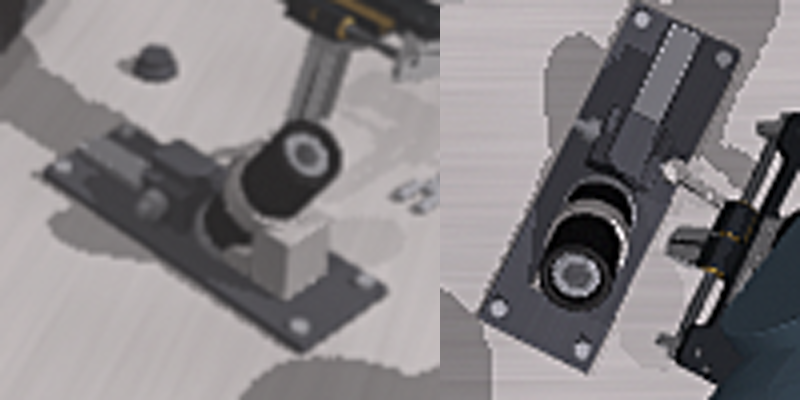

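Run:
```python
from h import *
f=arm.grab_frame("top");K=cloud(f);u=K@D;v=K@P;ok=f["z_map"]>0
col=f["color"].astype(int).sum(-1)
m=ok&(K[...,2]>.018)&(K[...,2]<.05)&(v>-.06)&(v<.03)&(abs(u+.59)<.06)
for a,b,z,c in sorted(zip(u[m].round(3),v[m].round(3),K[...,2][m].round(3),col[m])): print((a,b,z,c),end=" ")
```

```text
(np.float64(-0.633), np.float64(-0.049), np.float64(0.043), np.int64(449)) (np.float64(-0.632), np.float64(-0.051), np.float64(0.04), np.int64(432)) (np.float64(-0.632), np.float64(-0.045), np.float64(0.041), np.int64(410)) (np.float64(-0.631), np.float64(-0.054), np.float64(0.04), np.int64(432)) (np.float64(-0.63), np.float64(-0.048), np.float64(0.043), np.int64(415)) (np.float64(-0.629), np.float64(-0.059), np.float64(0.035), np.int64(203)) (np.float64(-0.629), np.float64(-0.057), np.float64(0.04), np.int64(449)) (np.float64(-0.629), np.float64(-0.05), np.float64(0.042), np.int64(414)) (np.float64(-0.629), np.float64(-0.044), np.float64(0.042), np.int64(403)) (np.float64(-0.628), np.float64(-0.053), np.float64(0.042), np.int64(392)) (np.float64(-0.628), np.float64(-0.046), np.float64(0.041), np.int64(389)) (np.float64(-0.628), np.float64(-0.04), np.float64(0.042), np.int64(381)) (np.float64(-0.627), np.float64(-0.055), np.float64(0.041), np.int64(595)) (np.float64(-0.627), np.float64(-0.043), np.float64(0.041), np.int64(384)) (np.float64(-0.627), np.float64(-0.036), np.float64(0.04
[... 4022 characters left out ...]
oat64(0.04), np.int64(489)) (np.float64(-0.618), np.float64(-0.046), np.float64(0.043), np.int64(212)) (np.float64(-0.618), np.float64(-0.015), np.float64(0.038), np.int64(287)) (np.float64(-0.618), np.float64(-0.009), np.float64(0.037), np.int64(324)) (np.float64(-0.617), np.float64(-0.052), np.float64(0.027), np.int64(148)) (np.float64(-0.617), np.float64(-0.05), np.float64(0.035), np.int64(321)) (np.float64(-0.617), np.float64(-0.022), np.float64(0.04), np.int64(388)) (np.float64(-0.617), np.float64(-0.017), np.float64(0.033), np.int64(317)) (np.float64(-0.617), np.float64(-0.011), np.float64(0.036), np.int64(194)) (np.float64(-0.616), np.float64(-0.014), np.float64(0.033), np.int64(358))
```

>>> jog_arm:
  rotation:
    - [0, 0, 0]
    - [0, 0, 0]
    - [0, 0, 0]
    - [0, 0, 0]
    - [0, 0, 0]
    - [0, 0, 0]
    - [0, 0, 0]
    - [0, 0, 0]
    - [0, 0, 0]
    - [0, 0, 0]
  translation:
    - [-0.0282, 0.0102, 0]
    - [-0.0282, 0.0102, 0]
    - [0, 0, 0.03]
    - [-0.0072, -0.0197, 0.03]
    - [-0.0072, -0.0197, 0.03]
    - [0.0229, -0.0083, 0]
    - [0.0229, -0.0083, 0]
    - [0.0229, -0.0083, 0]
    - [0, 0, -0.005]
    - [0, 0, -0.005]
  hand: [0, 0, 0, 0, 0, 0, 0, 0, 0, 0]

```text
time_s: 7.48
tool_pos: [0.5833, -0.2936, 0.017]
orientation: [0.705, 0.278, 0.651, -0.039]
wrist_force: [-0.2, 0.5, 0.7]
width: 0.0009
```

>>> jog_arm:
  rotation:
    - [0, 0, 0]
    - [0, 0, 0]
    - [0, 0, 0]
    - [0, 0, 0]
    - [0, 0, 0]
  translation:
    - [0, 0, -0.008]
    - [0, 0, -0.008]
    - [0, 0, -0.008]
    - [0, 0, -0.008]
    - [0, 0, -0.005]
  hand: [0, 0, 0, 0, 0]

```text
time_s: 7.9
tool_pos: [0.5505, -0.2776, 0.0192]
orientation: [0.707, 0.276, 0.65, -0.039]
wrist_force: [-0.5, 0.1, -0.4]
width: 0.0005
```

```bash
python3 st.py;python3 - <<'E'
from h import *
s=arm.grab_frame("side");f=arm.grab_frame("top")
a=cv2.resize(s["color"][130:230,220:330,::-1],(440,400),interpolation=2);b=cv2.resize(f["color"][140:240,265:355,::-1],(360,400),interpolation=2)
cv2.imwrite("pics/lev3.png",np.hstack([a,b]))
E
```

```text
7.9 dpz -0.6165 0.006 0.0192 F d,p,z 0.5 0.1 -0.4 torque [-0.19 -0.04  0.02] w 0.0005 j [-0.82  0.4   1.72  0.35  1.17 -0.52]
```

View pics/lev3.png

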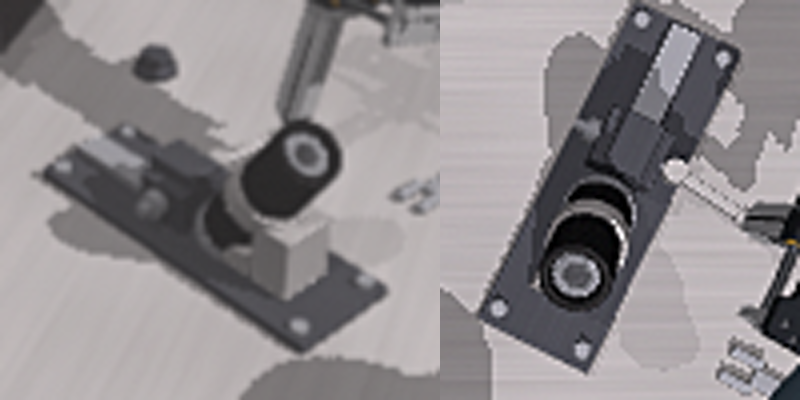

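>>> jog_arm:
  rotation:
    - [0, 0, 0]
    - [0, 0, 0]
    - [0, 0, 0]
    - [0, 0, 0]
    - [0, 0, 0]
    - [0, 0, 0]
    - [0, 0, 0]
    - [0, 0, 0]
    - [0, 0, 0]
  translation:
    - [0.0006, 0.002, -0.008]
    - [0.001, 0.0032, -0.008]
    - [0.0015, 0.0045, -0.0075]
    - [0.0021, 0.0058, -0.0066]
    - [0.0025, 0.007, -0.0056]
    - [0.0028, 0.008, -0.0045]
    - [0.0021, 0.006, -0.002]
    - [0.0007, 0.002, 0]
    - [0, 0, 0]
  hand: [0, 0, 0, 0, 0, 0, 0, 0, 0]

```text
time_s: 8.75
tool_pos: [0.5317, -0.222, 0.019]
orientation: [0.706, 0.276, 0.651, -0.039]
wrist_force: [0.3, 0.0, -0.4]
width: -0.0
```

```bash
python3 st.py;python3 - <<'E'
from h import *
s=arm.grab_frame("side");f=arm.grab_frame("top")
a=cv2.resize(s["color"][130:230,220:330,::-1],(440,400),interpolation=2);b=cv2.resize(f["color"][140:240,265:355,::-1],(360,400),interpolation=2)
cv2.imwrite("pics/lev4.png",np.hstack([a,b]))
K=cloud(f);u=K@D;v=K@P
m=(f["z_map"]>0)&(K[...,2]>.03)&(K[...,2]<.044)&(v>-.075)&(v<.03)&(u>-.64)&(u<-.53)
print([ (round(a,3),round(b,3)) for a,b in sorted(zip(u[m],v[m]))][::3])
E
```

```text
8.75 dpz -0.5751 -0.0355 0.019 F d,p,z -0.3 -0.2 -0.4 torque [-0.15  0.03 -0.03] w -0.0 j [-0.77  0.31  1.84  0.37  1.13 -0.5 ]
[(np.float64(-0.637), np.float64(-0.067)), (np.float64(-0.632), np.float64(-0.045)), (np.float64(-0.63), np.float64(-0.054)), (np.float64(-0.629), np.float64(-0.05)), (np.float64(-0.627), np.float64(-0.047)), (np.float64(-0.627), np.float64(-0.043)), (np.float64(-0.626), np.float64(-0.036)), (np.float64(-0.626), np.float64(-0.045)), (np.float64(-0.625), np.float64(-0.019)), (np.float64(-0.625), np.float64(-0.009)), (np.float64(-0.624), np.float64(-0.035)), (np.float64(-0.623), np.float64(-0.024)), (np.float64(-0.623), np.float64(-0.011)), (np.float64(-0.622), np.float64(-0.057)), (np.float64(-0.622), np.float64(-0.059)), (np.float64(-0.621), np.float64(-0.034)), (np.float64(-0.621), np.float64(-0.047)), (np.float64(-0.62), np.float64(-0.042)), (np.float64(-0.62), np.float64(-0.03)), (np.float64(-0.62), np.float64(-0.032)), (np.float64(-0.62), np.float64(-0.025)), (np.float64(-0.619), np.float64(-0.045)), (np.float64(-0.619), np.float64(-0.052)), (np.float64(-0.618), np.float64(-0.022)), (np.float64(-0.617), np.float64(-0.05)), (np.float64(-0.617), np.float64(-0.011)), (np.float64(-0.604), np.float64(-0.07)), (np.float64(-0.592), np.float64(-0.074)), (np.float64(-0.588), np.float64(-0.073)), (np.float64(-0.585), np.float64(-0.063)), (np.float64(-0.575), np.float64(-0.062))]
```

View pics/lev4.png

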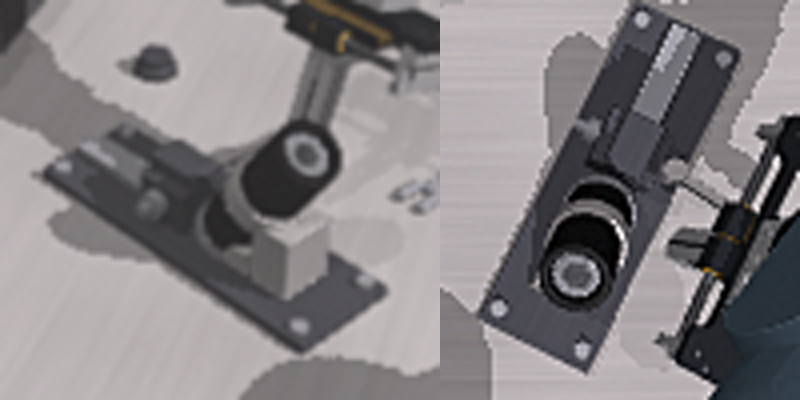

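```bash
cat >> h.py <<'E'
def proj(f,X):
    T=np.linalg.inv(f["world_from_camera"]);c=T[:3,:3]@np.asarray(X)+T[:3,3]
    return np.array([f["cx"]+f["fx"]*c[0]/-c[2],f["cy"]-f["fy"]*c[1]/-c[2]]).round(1)
E
python3 - <<'E'
from h import *
import pickle
fs=pickle.load(open("f0.pkl","rb"))
R,p=pose()
for nm,q in(("lev4",p),("lev3",-.6165*D+.006*P+.0192*Z)):
    t=proj(fs["top"],q);s=proj(fs["side"],q);print(nm,"top crop px",440+(t[0]-265)*4,(t[1]-140)*4,"side crop",(s[0]-220)*4,(s[1]-130)*4)
for d,v in((-.626,-.051),(-.617,.013)):
    q=d*D+v*P+.032*Z;t=proj(fs["top"],q);s=proj(fs["side"],q);print("lever","top",440+(t[0]-265)*4,(t[1]-140)*4,"side",(s[0]-220)*4,(s[1]-130)*4)
E
```

```text
lev4 top crop px 658.8 242.39999999999998 side crop 279.5999999999999 197.20000000000005
lev3 top crop px 732.8 217.60000000000002 side crop 276.4000000000001 150.0
lever top 671.2 169.20000000000005 side 215.5999999999999 162.0
lever top 745.2 219.20000000000005 side 283.20000000000005 132.39999999999998
```

Run:
```python
from h import *
R,p=pose();print(p,R.round(3))
for n in("top","side"):
    f=arm.grab_frame(n);K=cloud(f);K[...,2]+=.002*(n=="side")
    L=(K-p)@R  # tool coords
    m=(f["z_map"]>0)&(L[...,0]<.01)&(L[...,0]>-.12)&(abs(L[...,1])<.03)&(abs(L[...,2])<.03)&(K[...,2]>.012)
    q=L[m];
    for a in np.arange(-.115,.01,.01):
        k=abs(q[:,0]-a)<.005
        if k.sum():print(n,a.round(3),k.sum(),"y",q[k,1].min().round(4),q[k,1].max().round(4),"z",q[k,2].min().round(4),q[k,2].max().round(4))
```

```text
[ 0.53167875 -0.22288944  0.01903502] [[ 0.151  0.415  0.897]
 [ 0.305  0.844 -0.441]
 [-0.94   0.34   0.001]]
top -0.085 5 y 0.0076 0.0106 z -0.0099 0.0114
top -0.075 14 y 0.0058 0.0105 z -0.0124 0.0114
top -0.065 18 y -0.0064 0.0105 z -0.013 0.0111
top -0.055 20 y -0.0076 0.0104 z -0.0127 0.0114
top -0.045 15 y -0.0086 0.0103 z -0.0128 0.0096
top -0.035 9 y -0.0036 0.0097 z -0.0129 0.0066
top -0.025 2 y 0.0082 0.0094 z 0.0022 0.0061
top -0.005 1 y 0.0294 0.0294 z 0.0068 0.0068
top 0.005 12 y 0.0046 0.0262 z -0.0292 0.0163
side -0.115 35 y -0.0078 0.0121 z -0.0161 0.0113
side -0.105 39 y -0.0113 0.0112 z -0.0161 0.0103
side -0.095 38 y -0.0079 0.0124 z -0.0157 0.0117
side -0.085 35 y -0.0094 0.0122 z -0.0164 0.0099
side -0.075 36 y -0.0086 0.0101 z -0.0153 0.0088
side -0.065 9 y -0.012 0.011 z -0.0141 0.0098
```

Run:
```python
from h import *
R,p=pose()
f=arm.grab_frame("top");K=cloud(f);L=(K-p)@R
u,v=proj(f,p).astype(int);print(u,v)
for r in range(v-6,v+5):
    print(r,[ "%d/%d/%d:%d"%(*(L[r,c]*1000).round(),f["color"][r,c].mean()) if f["z_map"][r,c]>0 else "0:%d"%f["color"][r,c].mean() for c in range(u-4,u+12)])
```

```text
319 200
194 ['16/16/13:73', '15/14/14:72', '13/12/16:79', '12/9/17:79', '10/7/18:73', '13/3/20:82', '20/-3/23:180', '20/-6/24:190', '19/-9/26:183', '17/-11/27:183', '20/-15/29:183', '13/-15/29:182', '11/-17/30:182', '16/-22/33:183', '14/-24/34:182', '13/-27/35:181']
195 ['16/15/10:71', '13/13/12:72', '15/9/13:81', '14/7/15:76', '11/5/15:71', '17/-1/18:122', '18/-4/20:171', '19/-7/22:182', '16/-9/23:179', '14/-11/24:181', '16/-15/26:182', '13/-16/26:182', '15/-20/28:182', '11/-21/29:181', '11/-24/31:182', '10/-27/32:182']
196 ['15/14/8:72', '13/12/9:72', '9/11/10:80', '11/7/11:74', '7/5/12:85', '21/-4/16:181', '17/-5/17:171', '14/-6/18:185', '17/-11/20:186', '19/-14/22:191', '15/-16/23:167', '14/-18/24:199', '9/-19/25:198', '10/-22/26:195', '14/-27/29:195', '6/-26/29:194']
197 ['13/13/5:73', '11/11/6:73', '14/7/8:69', '10/6/9:73', '22/-3/12:126', '20/-5/14:175', '16/-6/14:187', '18/-10/16:188', '14/-11/17:193', '15/-14/19:134', '-37/8/10:74', '-47/10/10:80', '-51/9/10:81', '-54/8/11:83', '-63/9/11:110', '-69/10/11:108']
198 ['13/12/2:73', '12/9/3:71', '13/6/5:66', '13/3/7:88', '19/-3/
[... 943 characters left out ...]
', '19/-9/-1:170', '13/-9/-1:173', '12/-11/0:166', '-36/9/-7:74', '-39/8/-6:85', '-48/9/-6:90', '-50/7/-5:91', '-57/8/-5:92', '-64/9/-5:91', '-72/10/-5:92', '-75/9/-4:96', '-83/10/-4:78']
203 ['7/7/-12:66', '18/0/-9:141', '18/-4/-7:168', '14/-5/-6:162', '13/-7/-5:160', '14/-10/-3:164', '14/-13/-2:143', '-38/8/-9:69', '-40/7/-8:81', '-50/9/-9:84', '-57/9/-9:86', '-61/9/-8:87', '-69/10/-8:89', '-73/9/-7:92', '-77/8/-7:97', '0:34']
204 ['7/6/-15:88', '19/-2/-11:182', '18/-5/-10:172', '19/-8/-8:170', '15/-9/-7:168', '18/-14/-5:170', '12/-14/-5:173', '-41/9/-12:117', '-48/9/-12:84', '-52/8/-12:86', '-60/10/-12:87', '-66/10/-11:83', '-69/9/-10:88', '-76/9/-10:92', '-84/10/-10:76', '-134/33/-18:6']
```

>>> jog_arm:
  rotation:
    - [0, 0, 0]
    - [0, 0, 0]
    - [0, 0, 0]
    - [0, 0, 0]
    - [0, 0, 0]
    - [0, 0, 0]
    - [0, 0, 0]
    - [0, 0, 0]
    - [0, 0, 0]
    - [0, 0, 0]
  translation:
    - [-0.0282, 0.0102, 0]
    - [-0.0282, 0.0102, 0]
    - [-0.0102, -0.0282, 0.03]
    - [-0.0102, -0.0282, 0.03]
    - [0, 0, 0]
    - [0, 0, 0]
    - [0, 0, 0]
    - [0, 0, 0]
    - [0, 0, 0]
    - [0, 0, 0]
  hand: [0.3, 0.3, 0.3, 0.3, 0.3, 0.3, 0.3, 0.3, 0.3, 0.3]

```text
time_s: 9.83
tool_pos: [0.558, -0.3006, 0.0789]
orientation: [0.706, 0.277, 0.651, -0.039]
wrist_force: [-1.4, 0.7, -0.3]
width: 0.0281
```

```bash
cat > tip.py <<'E'
from h import *
st=arm.read_state();R,p=pose(st);print(p,st["width"])
for n in("top","side"):
    f=arm.grab_frame(n);K=cloud(f);K[...,2]+=.002*(n=="side")
    L=(K-p)@R
    m=(f["z_map"]>0)&(L[...,0]<.02)&(L[...,0]>-.06)&(abs(L[...,1])<.03)&(abs(L[...,2])<.07)&(K[...,2]>.025)
    q=L[m]
    for a in np.arange(-.055,.02,.006):
        k=abs(q[:,0]-a)<.003
        if k.sum():print(n,a.round(3),k.sum(),"y",q[k,1].min().round(4),q[k,1].max().round(4),"z",q[k,2].min().round(4),q[k,2].max().round(4))
E
python3 tip.py
```

```text
[ 0.55795596 -0.30061293  0.07890214] 0.028137849472276343
top -0.055 19 y -0.0069 0.0108 z -0.027 0.0252
top -0.049 17 y -0.0041 0.0112 z -0.0269 0.0246
top -0.043 12 y -0.0087 0.0094 z -0.0265 0.0249
top -0.037 16 y -0.0097 0.0102 z -0.0268 0.0252
top -0.031 8 y -0.0066 0.0111 z -0.0212 0.0189
top -0.025 2 y -0.0006 0.0044 z 0.0144 0.0149
side -0.055 28 y -0.0079 0.0096 z -0.0283 0.0264
side -0.049 27 y -0.0139 0.0121 z -0.0308 0.0219
side -0.043 28 y -0.0123 0.0116 z -0.0302 0.0224
side -0.037 24 y -0.0086 0.0116 z -0.0278 0.0237
side -0.031 17 y -0.0071 0.0091 z -0.0242 0.0192
```

```bash
python3 st.py
python3 - <<'E'
from h import *
R,p=pose()
def dl(v): return (R.T@v).round(4).tolist()
o=-.009*P-.025*Z
a=-.665*D+.006*P+o+.10*Z; print(dl(a-p)); b=a-.075*Z;print("down",dl(b-a)); prev=b
pin=-.626*D-.051*P+.025*Z
for a in np.arange(0.14,1.66,.17):
    l=P*np.cos(a)+D*np.sin(a);m=-P*np.sin(a)+D*np.cos(a)
    q=pin+.055*l-(6.0+10*np.cos(a)+8*np.sin(a))*.001*m+o
    print(round(a,2),"dp",(q@D).round(4),(q@P).round(4),"delta",dl(q-prev));prev=q
E
```

```text
9.9333 dpz -0.6336 0.0236 0.079 F d,p,z -0.3 0.5 -0.1 torque [-0.12 -0.02 -0.01] w 0.0284 j [-0.83  0.36  1.64  0.34  1.29 -0.49]
[0.0128, 0.0237, 0.0314]
down [0.0705, -0.0255, -0.0]
0.14 dp -0.6352 -0.0032 delta [0.0, 0.0002, -0.0298]
0.31 dp -0.6263 -0.0021 delta [-0.0004, -0.001, -0.0088]
0.48 dp -0.6171 -0.0026 delta [0.0002, 0.0005, -0.0093]
0.65 dp -0.6077 -0.0048 delta [0.0007, 0.0021, -0.0094]
0.82 dp -0.5985 -0.0088 delta [0.0014, 0.0038, -0.0092]
0.99 dp -0.59 -0.0146 delta [0.002, 0.0055, -0.0085]
1.16 dp -0.5825 -0.0222 delta [0.0026, 0.0071, -0.0075]
1.33 dp -0.5764 -0.0312 delta [0.0031, 0.0085, -0.0061]
1.5 dp -0.5722 -0.0415 delta [0.0035, 0.0097, -0.0043]
```

>>> jog_arm:
  rotation:
    - [0, 0, 0]
    - [0, 0, 0]
    - [0, 0, 0]
    - [0, 0, 0]
    - [0, 0, 0]
    - [0, 0, 0]
    - [0, 0, 0]
    - [0, 0, 0]
    - [0, 0, 0]
  translation:
    - [0, 0, 0.0155]
    - [0, 0, 0.016]
    - [0.0064, 0.0118, 0]
    - [0.0064, 0.0119, 0]
    - [0.0235, -0.0085, 0]
    - [0.0235, -0.0085, 0]
    - [0.0235, -0.0085, 0]
    - [0, 0, -0.012]
    - [0, 0, -0.012]
  hand: [0, 0, 0, 0, 0, 0, 0, 0, 0]

```text
time_s: 10.68
tool_pos: [0.5748, -0.2775, -0.0029]
orientation: [0.704, 0.278, 0.652, -0.038]
wrist_force: [-0.4, 0.5, 0.2]
width: 0.0005
```

>>> jog_arm:
  rotation:
    - [0, 0, 0]
    - [0, 0, 0]
    - [0, 0, 0]
    - [0, 0, 0]
  translation:
    - [0, 0, -0.006]
    - [-0.0004, -0.001, -0.0088]
    - [0.0002, 0.0005, -0.0093]
    - [0.0007, 0.0021, -0.0094]
  hand: [0, 0, 0, 0]

```text
time_s: 11.02
tool_pos: [0.5476, -0.2647, 0.0009]
orientation: [0.707, 0.276, 0.65, -0.039]
wrist_force: [2.0, -0.4, -0.5]
width: 0.0005
```

```bash
python3 st.py
```

```text
11.0167 dpz -0.6082 -0.0043 0.0009 F d,p,z -1.9 -0.5 -0.5 torque [-0.3  -0.24 -0.16] w 0.0005 j [-0.8   0.41  1.75  0.36  1.13 -0.53]
```

Contact force of about 1.9 N is now felt; continuing the arc.

>>> jog_arm:
  rotation:
    - [0, 0, 0]
    - [0, 0, 0]
    - [0, 0, 0]
    - [0, 0, 0]
    - [0, 0, 0]
    - [0, 0, 0]
  translation:
    - [0.0014, 0.0038, -0.0092]
    - [0.002, 0.0055, -0.0085]
    - [0.0026, 0.0071, -0.0075]
    - [0.0031, 0.0085, -0.0061]
    - [0.0025, 0.007, -0.003]
    - [0, 0, 0]
  hand: [0, 0, 0, 0, 0, 0]

```text
time_s: 11.52
tool_pos: [0.5313, -0.217, -0.0001]
orientation: [0.706, 0.276, 0.651, -0.038]
wrist_force: [-0.5, -0.2, -0.6]
width: 0.0005
```

```bash
python3 st.py
```

```text
11.5167 dpz -0.5725 -0.0399 -0.0001 F d,p,z 0.4 0.4 -0.6 torque [-0.15  0.03 -0.03] w 0.0005 j [-0.77  0.34  1.85  0.37  1.1  -0.51]
```

>>> jog_arm:
  rotation:
    - [0, 0, 0]
    - [0, 0, 0]
    - [0, 0, 0]
    - [0, 0, 0]
  translation:
    - [0.0007, 0.0019, 0]
    - [0.0007, 0.0019, 0]
    - [0.0007, 0.0019, 0]
    - [0, 0, 0]
  hand: [0, 0, 0, 0]

```text
time_s: 11.85
tool_pos: [0.5332, -0.2154, -0.0004]
orientation: [0.706, 0.275, 0.652, -0.04]
wrist_force: [-6.9, -5.8, 2.1]
width: 0.0006
```

```bash
python3 st.py
python3 - <<'E'
from h import *
f=arm.grab_frame("top");K=cloud(f);u=K@D;v=K@P
m=(f["z_map"]>0)&(K[...,2]>.03)&(K[...,2]<.044)&(v>-.075)&(v<.03)&(u>-.64)&(u<-.53)
print([ (int(a*1000),int(b*1000)) for a,b in sorted(zip(u[m],v[m]))][::2])
E
```

```text
11.85 dpz -0.5735 -0.0422 -0.0004 F d,p,z 3.6 8.2 2.1 torque [-1.11  1.25  0.29] w 0.0006 j [-0.76  0.34  1.85  0.37  1.09 -0.5 ]
[(-635, -63), (-633, -55), (-632, -51), (-630, -54), (-629, -50), (-629, -45), (-628, -43), (-626, -49), (-626, -42), (-625, -51), (-625, -58), (-623, -54), (-623, -56), (-622, -50), (-621, -46), (-620, -55), (-619, -51), (-618, -53), (-616, -50), (-615, -52), (-613, -44), (-612, -51), (-611, -47), (-609, -52), (-607, -66), (-606, -62), (-605, -45), (-604, -64), (-604, -63), (-603, -65), (-602, -52), (-600, -49), (-599, -51), (-597, -43), (-596, -72), (-595, -46), (-593, -70), (-592, -67), (-591, -73), (-590, -69), (-590, -50), (-588, -72), (-588, -48), (-587, -64), (-586, -45), (-584, -67), (-583, -50), (-583, -44), (-581, -61), (-580, -36), (-580, -43), (-579, -45), (-578, -48), (-577, -50), (-577, -44), (-576, -64), (-574, -36), (-574, -49), (-574, -38), (-572, -45), (-571, -41), (-570, -51), (-568, -40), (-567, -43), (-567, -36), (-566, -45), (-564, -48), (-564, -36), (-563, -38), (-563, -40), (-561, -34), (-561, -36), (-560, -24), (-560, -18), (-559, -46), (-557, -42), (-557, -44), (-555, -40), (-554, -43), (-553, -41)]
```

```bash
cat >> h.py <<'E'
TIP=.0265; GX=-(TIP+.0188)   # true grasp point in reported tool frame
a_=np.deg2rad(20.3);E_=np.array([np.cos(a_),np.sin(a_),0])
c35,s35=np.cos(np.deg2rad(35)),np.sin(np.deg2rad(35))
ZK=-E_*c35+Z*s35;XK=E_*s35+Z*c35;RK0=np.c_[XK,np.cross(ZK,XK),ZK]
ph=np.deg2rad(50)
Mx=np.array([-np.cos(ph),0,-np.sin(ph)])     # tool x in key frame
M=frame(Mx,np.array([0,-1.,0]))              # tool axes in key frame (sign of z chosen here)
G0=np.array([.5081,.1261,.068])
n_=D*np.sin(np.deg2rad(32))+Z*np.cos(np.deg2rad(32))
XS=-D*np.cos(np.deg2rad(32))+Z*np.sin(np.deg2rad(32));RS0=np.c_[XS,np.cross(n_,XS),n_]
E
python3 - <<'E'
from h import *
print(RK0.round(2),"\n",RS0.round(2))
for sg in(1,-1):
    m=frame(Mx,np.array([0,float(sg),0]));print(sg,"rest tool z",(RK0@m)[:,2].round(2),"ins tool z",(RS0@m)[:,2].round(2),(RS0@m)[:,0].round(2))
R,p=pose();print("P+.03",(R.T@(.03*P)).round(4),"up .04",(R.T@(.04*Z)).round(4))
q=p+.03*P+.16*Z
sg=1
m=frame(Mx,np.array([0,1.,0]));F=RK0@m;T=G0-F[:,0]*(GX+.07); 
for sg in(1,-1):
    F=RK0@frame(Mx,np.array([0,float(sg),0]));rows(F,G0-F[:,0]*(GX+.07),None,R,q)
E
```

```text
[[ 0.54 -0.35 -0.77]
 [ 0.2   0.94 -0.28]
 [ 0.82  0.    0.57]] 
 [[ 0.76  0.44 -0.48]
 [-0.37  0.9   0.23]
 [ 0.53  0.    0.85]]
1 rest tool z [-0.35  0.94  0.  ] ins tool z [0.44 0.9  0.  ] [-0.12  0.06 -0.99]
-1 rest tool z [ 0.35 -0.94  0.  ] ins tool z [-0.44 -0.9  -0.  ] [-0.12  0.06 -0.99]
P+.03 [-0.0101 -0.0283 -0.    ] up .04 [-0.0377  0.0135 -0.    ]
N 20 rot [-6.87, 0.28, -0.82] t [0.0063, 0.0188, 0.0124] total deg 138.5
N 12 rot [3.47, -1.08, -0.37] t [0.0117, 0.0179, -0.0235] total deg 43.8
```

>>> jog_arm:
  rotation:
    - [0, 0, 0]
    - [0, 0, 0]
    - [0, 0, 0]
    - [0, 0, 0]
    - [0, 0, 0]
    - [3.47, -1.08, -0.37]
    - [3.47, -1.08, -0.37]
    - [3.47, -1.08, -0.37]
    - [3.47, -1.08, -0.37]
    - [3.47, -1.08, -0.37]
  translation:
    - [-0.0101, -0.0283, 0]
    - [-0.0377, 0.0135, 0]
    - [-0.0377, 0.0135, 0]
    - [-0.0377, 0.0135, 0]
    - [-0.0377, 0.0135, 0]
    - [0.0117, 0.0179, -0.0235]
    - [0.0117, 0.0179, -0.0235]
    - [0.0117, 0.0179, -0.0235]
    - [0.0117, 0.0179, -0.0235]
    - [0.0117, 0.0179, -0.0235]
  hand: [0, 0, 0, 0, 0, 0.6, 0.6, 0.6, 0.6, 0.6]

```text
time_s: 12.73
tool_pos: [0.4794, -0.0891, 0.1342]
orientation: [0.685, 0.369, 0.607, -0.162]
wrist_force: [0.9, 1.1, 0.4]
width: 0.0303
```

```bash
python3 st.py
python3 - <<'E'
from h import *
F=RK0@M;rows(F,G0-F[:,0]*(GX+.07))
E
```

```text
12.7333 dpz -0.4695 -0.1317 0.1342 F d,p,z -0.3 -1.4 0.4 torque [-0.14  0.09 -0.01] w 0.0303 j [-0.62 -0.2   2.12  0.34  1.2   0.04]
N 7 rot [3.41, -1.09, -0.4] t [0.0117, 0.0175, -0.0233] total deg 25.2
```

>>> jog_arm:
  rotation:
    - [3.41, -1.09, -0.4]
    - [3.41, -1.09, -0.4]
    - [3.41, -1.09, -0.4]
    - [3.41, -1.09, -0.4]
    - [3.41, -1.09, -0.4]
    - [3.41, -1.09, -0.4]
    - [3.41, -1.09, -0.4]
    - [0, 0, 0]
  translation:
    - [0.0117, 0.0175, -0.0233]
    - [0.0117, 0.0175, -0.0233]
    - [0.0117, 0.0175, -0.0233]
    - [0.0117, 0.0175, -0.0233]
    - [0.0117, 0.0175, -0.0233]
    - [0.0117, 0.0175, -0.0233]
    - [0.0117, 0.0175, -0.0233]
    - [0, 0, 0]
  hand: [0.6, 0.6, 0.6, 0.6, 0.6, 0.6, 0.6, 0.6]

```text
time_s: 13.4
tool_pos: [0.501, 0.1277, 0.0911]
orientation: [0.629, 0.474, 0.525, -0.322]
wrist_force: [-0.4, -0.3, 0.5]
width: 0.0563
```

```bash
python3 st.py; sed -i 's/K\[...,2\]>.025/K[...,2]>.06/' tip.py; python3 tip.py
python3 - <<'E'
from h import *
F=RK0@M;rows(F,G0-F[:,0]*GX,4)
s=arm.grab_frame("side");f=arm.grab_frame("top")
a=cv2.resize(s["color"][200:300,200:310,::-1],(440,400),interpolation=2);b=cv2.resize(f["color"][165:255,160:241,::-1],(360,400),interpolation=2)
cv2.imwrite("pics/key1.png",np.hstack([a,b]))
E
```

```text
13.4 dpz -0.3931 -0.3358 0.0911 F d,p,z 0.2 0.4 0.5 torque [-0.05  0.13  0.02] w 0.0563 j [-0.03 -0.15  2.16  0.13  0.9   1.11]
[0.50102624 0.12774745 0.0911262 ] 0.056304844667603014
top -0.019 2 y -0.0242 -0.0227 z 0.0152 0.0433
top -0.013 2 y -0.0284 -0.0225 z 0.0438 0.0446
top -0.007 3 y -0.0184 -0.0113 z 0.0102 0.0133
top -0.001 3 y -0.0125 -0.0095 z 0.0105 0.013
top 0.017 4 y 0.0096 0.0115 z 0.0026 0.0111
side -0.055 24 y -0.0107 0.0084 z -0.0408 -0.0309
side -0.049 29 y -0.0108 0.0077 z -0.0394 0.032
side -0.043 27 y -0.0105 0.0078 z -0.0392 0.038
side -0.037 23 y -0.0114 0.0077 z -0.039 0.0402
side -0.031 8 y 0.0012 0.0079 z -0.0322 0.0309
side -0.025 22 y -0.0299 -0.0247 z -0.0351 0.0074
side -0.019 45 y -0.0299 -0.0203 z -0.0368 0.0068
side -0.013 17 y -0.0288 -0.0203 z -0.0369 -0.0119
side -0.007 1 y -0.0263 -0.0263 z -0.0353 -0.0353
side -0.001 15 y -0.0233 -0.0106 z -0.0115 -0.0067
side 0.005 28 y -0.0256 0.0008 z -0.0121 0.0108
side 0.011 28 y -0.0267 0.0058 z -0.0118 0.011
side 0.017 32 y -0.028 0.0109 z -0.0108 0.011
N 4 rot [0.12, -0.02, 0.01] t [0.0175, 0.0002, 0.0001] total deg 0.5
```

View pics/key1.png

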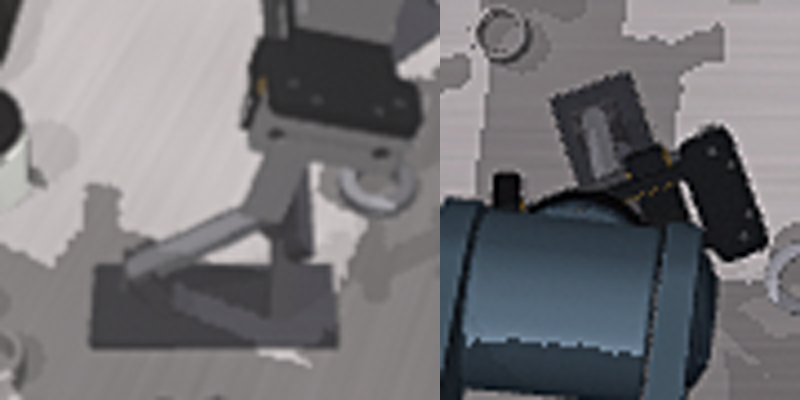

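>>> jog_arm:
  rotation:
    - [0, 0, 0]
    - [0, 0, 0]
    - [0, 0, 0]
    - [0, 0, 0]
    - [0, 0, 0]
    - [0, 0, 0]
    - [0, 0, 0]
    - [0, 0, 0]
    - [0, 0, 0]
    - [0, 0, 0]
  translation:
    - [0.018, 0, 0]
    - [0.018, 0, 0]
    - [0.018, 0, 0]
    - [0.0175, 0, 0]
    - [0, 0, 0]
    - [0, 0, 0]
    - [0, 0, 0]
    - [0, 0, 0]
    - [0, 0, 0]
    - [0, 0, 0]
  hand: [0.6, 0.6, 0.6, 0.6, 0, 0, 0, 0, 0, 0]
  newtons: 40

```text
time_s: 14.43
tool_pos: [0.5199, 0.129, 0.0242]
orientation: [0.63, 0.475, 0.523, -0.323]
wrist_force: [1.1, -0.1, 0.8]
width: 0.0199
```

```bash
python3 st.py
python3 - <<'E'
from h import *
s=arm.grab_frame("side")
K=cloud(s);K[...,2]+=.002
R,p=pose();L=(K-p)@R
m=(s["z_map"]>0)&(L[...,0]>-.028)&(L[...,0]<.03)&(abs(L[...,2])<.03)
print((R.T@(.04*Z)).round(4))
E
```

```text
14.4333 dpz -0.4096 -0.3453 0.0242 F d,p,z -1.1 -0.4 0.8 torque [ 0.02 -0.12 -0.  ] w 0.0199 j [-0.03  0.02  2.15  0.14  0.74  1.09]
[-0.0386  0.0104  0.    ]
```

>>> jog_arm:
  rotation:
    - [0, 0, 0]
    - [0, 0, 0]
    - [0, 0, 0]
    - [0, 0, 0]
  translation:
    - [0, 0, 0]
    - [0, 0, 0]
    - [0, 0, 0]
    - [0, 0, 0]
  hand: [0, 0, 0, 0]

```text
time_s: 14.82
tool_pos: [0.5197, 0.1296, 0.0241]
orientation: [0.629, 0.475, 0.523, -0.323]
wrist_force: [-2.3, 2.1, 6.9]
width: 0.0157
```

>>> jog_arm:
  rotation:
    - [0, 0, 0]
    - [0, 0, 0]
    - [0, 0, 0]
    - [0, 0, 0]
    - [0, 0, 0]
    - [0, 0, 0]
  translation:
    - [-0.0193, 0.0052, 0]
    - [-0.029, 0.0078, 0]
    - [-0.0386, 0.0104, 0]
    - [-0.0386, 0.0104, 0]
    - [-0.0193, 0.0052, 0]
    - [0, 0, 0]
  hand: [0, 0, 0, 0, 0, 0]

```text
time_s: 15.32
tool_pos: [0.5223, 0.1292, 0.1787]
orientation: [0.632, 0.476, 0.52, -0.321]
wrist_force: [1.0, -0.7, -2.4]
width: 0.0157
```

```bash
python3 st.py
python3 - <<'E'
from h import *
s=arm.grab_frame("side");f=arm.grab_frame("top")
a=cv2.resize(s["color"][160:300,180:334,::-1],(440,400),interpolation=2);b=cv2.resize(f["color"][165:255,160:241,::-1],(360,400),interpolation=2)
cv2.imwrite("pics/key2.png",np.hstack([a,b]))
E
```

```text
15.3167 dpz -0.4116 -0.3465 0.1787 F d,p,z -1.2 0.2 -2.4 torque [-0.12  0.21 -0.03] w 0.0157 j [-0.02 -0.22  2.05  0.11  1.06  1.15]
```

View pics/key2.png

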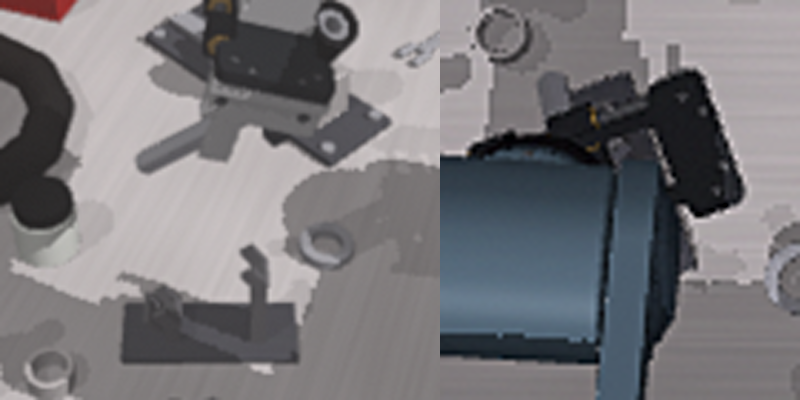

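```bash
cat > hk.py <<'E'
from h import *
R,p=pose()
kz=M.T@np.array([0,0,1.]);kx=M.T@np.array([1.,0,0]);g=np.array([GX-.0015+.0,0,0]) # nominal key dir and grasp pt in tool
print("nominal tip in tool",(g-.058*kz).round(4),"kz",kz.round(3))
for n in("side","top"):
    f=arm.grab_frame(n);K=cloud(f);K[...,2]+=.002*(n=="side")
    L=(K-p)@R-g
    a=L@kz;b=L@kx;c=L[...,2]
    m=(f["z_map"]>0)&(a<-.016)&(a>-.075)&(abs(b)<.018)&(abs(c)<.016)
    if m.sum()<8: print(n,"few",m.sum());continue
    print(n,m.sum(),"a min",np.sort(a[m])[:6].round(4))
    for t in np.arange(-.065,-.015,.008):
        k=m&(abs(a-t)<.004)
        if k.sum():print("  a",t.round(3),"b",b[k].min().round(4),b[k].max().round(4),"c",c[k].min().round(4),c[k].max().round(4),k.sum())
    for t in np.arange(.03,.07,.007): # handle
        k=(f["z_map"]>0)&(abs(a-t)<.0035)&(abs(b)<.03)&(abs(c)<.06)
        if k.sum():print("  bar a",t.round(3),"b",b[k].min().round(4),b[k].max().round(4),"c",c[k].min().round(4),c[k].max().round(4),k.sum())
E
python3 hk.py
```

```text
nominal tip in tool [-0.0024  0.0373  0.    ] kz [-0.766 -0.643  0.   ]
side 176 a min [-0.0625 -0.061  -0.061  -0.0608 -0.0605 -0.0594]
  a -0.065 b 0.0017 0.0069 c -0.0066 -0.0061 2
  a -0.057 b -0.0031 0.0114 c -0.0091 0.0072 29
  a -0.049 b -0.0016 0.0114 c -0.0096 0.0062 30
  a -0.041 b -0.002 0.0119 c -0.0091 0.0052 30
  a -0.033 b -0.0013 0.0119 c -0.01 0.0044 32
  a -0.025 b -0.0025 0.0112 c -0.0093 0.0029 34
  a -0.017 b -0.0034 0.0112 c -0.0119 0.0023 19
  bar a 0.044 b -0.0041 0.0097 c -0.0409 -0.0361 24
  bar a 0.051 b -0.0024 0.0085 c -0.0412 -0.0378 13
top 63 a min [-0.0635 -0.0632 -0.0609 -0.0595 -0.0583 -0.058 ]
  a -0.065 b 0.0044 0.0053 c 0.0019 0.0042 2
  a -0.057 b -0.0041 0.0088 c -0.0079 0.0077 14
  a -0.049 b -0.0014 0.0097 c -0.0081 0.0076 16
  a -0.041 b 0.0024 0.0112 c -0.0082 0.0077 18
  a -0.033 b 0.0041 0.0082 c -0.0059 0.0075 12
  a -0.025 b 0.0097 0.0097 c 0.0002 0.0002 1
```

```bash
cat >> h.py <<'E'
c0=np.array([.4967,-.1484,.1257]); FACE=c0-n_*(n_@c0)+n_*(-.1655)
gt=np.array([GX-.0015,0,0]);TT=gt+.0015*(M.T@[1,0,0])-.060*(M.T@[0,0,1.])
RI=RS0@Rn.from_rotvec([0,0,.025]).as_matrix()@M
def ins(h,lat=np.zeros(3)): return FACE+lat+n_*h-RI@TT   # tool pos for tip h out of face
E
python3 - <<'E'
from h import *
R,p=pose();print(FACE.round(4),"tip now",(p+R@TT).round(4))
rows(RI,ins(.06)); rows(RI,ins(.02),None,RI,ins(.06))
E
```

```text
[ 0.4973 -0.1487  0.1247] tip now [0.5525 0.1426 0.1811]
N 8 rot [5.72, -0.43, -2.72] t [-0.0028, -0.011, 0.0315] total deg 50.8
N 2 rot [0.0, 0.0, 0.0] t [0.0153, 0.0129, -0.0] total deg 0.0
```

>>> jog_arm:
  rotation:
    - [5.72, -0.43, -2.72]
    - [5.72, -0.43, -2.72]
    - [5.72, -0.43, -2.72]
    - [5.72, -0.43, -2.72]
    - [5.72, -0.43, -2.72]
    - [5.72, -0.43, -2.72]
    - [5.72, -0.43, -2.72]
    - [5.72, -0.43, -2.72]
    - [0, 0, 0]
    - [0, 0, 0]
  translation:
    - [-0.0028, -0.011, 0.0315]
    - [-0.0028, -0.011, 0.0315]
    - [-0.0028, -0.011, 0.0315]
    - [-0.0028, -0.011, 0.0315]
    - [-0.0028, -0.011, 0.0315]
    - [-0.0028, -0.011, 0.0315]
    - [-0.0028, -0.011, 0.0315]
    - [-0.0028, -0.011, 0.0315]
    - [0, 0, 0]
    - [0, 0, 0]
  hand: [0, 0, 0, 0, 0, 0, 0, 0, 0, 0]

```text
time_s: 16.35
tool_pos: [0.4339, -0.1181, 0.1797]
orientation: [-0.339, -0.566, -0.417, 0.625]
wrist_force: [1.0, 0.9, -4.0]
width: 0.0157
```

```bash
python3 st.py
python3 - <<'E'
from h import *
rows(RI,ins(.02))
E
```

```text
16.35 dpz -0.4415 -0.0856 0.1797 F d,p,z -0.5 -1.3 -4.0 torque [ 0.03 -0.07 -0.03] w 0.0157 j [-0.51 -0.13  1.95 -0.02  1.46  1.51]
N 2 rot [-0.07, -0.11, -0.03] t [0.0156, 0.0124, 0.0001] total deg 0.3
```

>>> jog_arm:
  rotation:
    - [0, 0, 0]
    - [0, 0, 0]
    - [0, 0, 0]
    - [0, 0, 0]
  translation:
    - [0.012, 0.01, 0]
    - [0.012, 0.01, 0]
    - [0.007, 0.005, 0]
    - [0, 0, 0]
  hand: [0, 0, 0, 0]

```text
time_s: 16.68
tool_pos: [0.4523, -0.1251, 0.145]
orientation: [-0.339, -0.565, -0.419, 0.624]
wrist_force: [-0.4, 0.5, -4.3]
width: 0.0156
```

```bash
python3 st.py
python3 - <<'E'
from h import *
R,p=pose();print("tip est rel face",(RS0.T@(p+R@TT-FACE)).round(4))
fr={}
for n in("side","top"):
    f=arm.grab_frame(n);fr[n]=f;K=cloud(f);K[...,2]+=.002*(n=="side")
    L=(K-FACE)@RS0   # x toward stop/up, y, n
    ok=f["z_map"]>0
    for t in np.arange(-.03,.05,.005):
        k=ok&(abs(L[...,2]-t)<.0025)&(abs(L[...,0])<.035)&(abs(L[...,1])<.035)
        if k.sum():print(n,"n",t.round(3),"x",L[k][:,0].min().round(4),L[k][:,0].max().round(4),"y",L[k][:,1].min().round(4),L[k][:,1].max().round(4),k.sum())
a=cv2.resize(fr["side"]["color"][130:210,250:338,::-1],(440,400),interpolation=2);b=cv2.resize(fr["top"]["color"][160:240,260:332,::-1],(360,400),interpolation=2)
cv2.imwrite("pics/ins1.png",np.hstack([a,b]))
E
```

```text
16.6833 dpz -0.4611 -0.0874 0.145 F d,p,z 0.5 -0.3 -4.3 torque [ 0.01 -0.07 -0.01] w 0.0156 j [-0.5  -0.04  1.94 -0.02  1.39  1.51]
tip est rel face [-0.0007  0.0021  0.02  ]
side n -0.03 x -0.0248 0.0198 y -0.0103 0.0243 19
side n -0.025 x -0.0256 0.0224 y -0.0096 0.0254 23
side n -0.02 x -0.0234 0.0223 y -0.0096 0.0264 28
side n -0.015 x -0.0252 0.0187 y -0.0118 0.0259 27
side n -0.01 x -0.0252 0.0195 y -0.0172 0.0253 31
side n -0.005 x -0.024 0.0218 y -0.0188 0.0265 61
side n 0.0 x -0.0253 0.0235 y -0.0195 0.0243 124
side n 0.005 x -0.0204 0.0202 y -0.0181 0.0249 11
side n 0.02 x -0.0094 0.0059 y -0.0006 0.0089 5
side n 0.025 x -0.0086 0.0036 y 0.005 0.0108 7
side n 0.03 x -0.0098 0.0061 y 0.0019 0.0097 10
side n 0.035 x -0.0098 0.0033 y 0.0028 0.0102 10
side n 0.04 x -0.0097 0.0062 y 0.0028 0.01 10
side n 0.045 x -0.0079 0.0038 y 0.0019 0.0101 10
```

View pics/ins1.png

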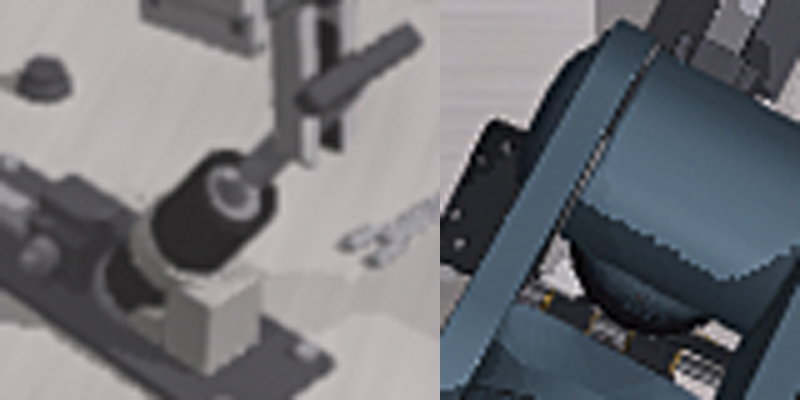

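>>> jog_arm:
  rotation:
    - [0, 0, 0]
    - [0, 0, 0]
    - [0, 0, 0]
    - [0, 0, 0]
    - [0, 0, 0]
    - [0, 0, 0]
    - [0, 0, 0]
  translation:
    - [0, 0, 0.002]
    - [0.0061, 0.0051, 0]
    - [0.0061, 0.0051, 0]
    - [0.0046, 0.0039, 0]
    - [0.0023, 0.0019, 0]
    - [0.0015, 0.0013, 0]
    - [0, 0, 0]
  hand: [0, 0, 0, 0, 0, 0, 0]

```text
time_s: 17.37
tool_pos: [0.4645, -0.1337, 0.1255]
orientation: [-0.339, -0.566, -0.419, 0.624]
wrist_force: [-7.0, 4.8, 2.3]
width: 0.0156
```

```bash
cat > ti.py <<'E'
from h import *
s=arm.read_state();R,p=pose(s);f=s["wrist_force"]
print("tip rel face x,y,n",(RS0.T@(p+R@TT-FACE)).round(4),"F x,y,n",(RS0.T@f).round(1),"T",(RS0.T@s["ft_torque"]).round(2),"roterr",np.degrees(Rn.from_matrix(RI.T@R).as_rotvec()).round(2),"w",round(s["width"],4),round(s["time_s"],2))
E
python3 ti.py
```

```text
tip rel face x,y,n [ 0.0015 -0.0002 -0.0044] F x,y,n [-5.9  1.2  6.4] T [ 0.27  1.25 -0.22] roterr [-0.01  0.21 -0.  ] w 0.0156 17.37
```

>>> jog_arm:
  rotation:
    - [0, 0, 0]
    - [0, 0, 0]
    - [0, 0, 0]
    - [0, 0, 0]
    - [0, 0, 0]
  translation:
    - [0.0006, -0.0008, 0]
    - [0.0006, -0.0008, 0]
    - [0.0012, 0.001, 0]
    - [0.0012, 0.001, 0]
    - [0, 0, 0]
  hand: [0, 0, 0, 0, 0]

```text
time_s: 17.78
tool_pos: [0.4654, -0.1339, 0.1213]
orientation: [-0.34, -0.567, -0.418, 0.624]
wrist_force: [-0.6, 3.8, -2.8]
width: 0.0156
```

```bash
python3 ti.py
```

```text
tip rel face x,y,n [ 0.0001  0.     -0.0083] F x,y,n [-3.3  3.1 -1.2] T [ 0.64  0.38 -0.42] roterr [-0.01  0.25  0.22] w 0.0156 17.78
```

>>> jog_arm:
  rotation:
    - [0, 0, 0]
    - [0, 0, 0]
    - [0, 0, 0]
    - [0, 0, 0]
  translation:
    - [0.0015, 0.0013, -0.0008]
    - [0.0015, 0.0013, 0]
    - [0.0015, 0.0013, 0]
    - [0, 0, 0]
  hand: [0, 0, 0, 0]

```text
time_s: 18.12
tool_pos: [0.4687, -0.1352, 0.116]
orientation: [-0.34, -0.566, -0.417, 0.624]
wrist_force: [0.1, 3.0, -5.0]
width: 0.0152
```

```bash
python3 ti.py
```

```text
tip rel face x,y,n [ 0.0003  0.0002 -0.0146] F x,y,n [-3.7  2.8 -3.6] T [ 0.52  0.4  -0.33] roterr [0.01 0.18 0.23] w 0.0152 18.12
```

>>> jog_arm:
  rotation:
    - [0, 0, 0]
    - [0, 0, 0]
    - [0, 0, 0]
    - [0, 0, 0]
    - [0, 0, 0]
  translation:
    - [0.0023, 0.0019, -0.0005]
    - [0.0023, 0.0019, 0]
    - [0.0023, 0.0019, 0]
    - [0.0015, 0.0013, 0]
    - [0, 0, 0]
  hand: [0, 0, 0, 0, 0]

```text
time_s: 18.53
tool_pos: [0.474, -0.1376, 0.1068]
orientation: [-0.34, -0.566, -0.417, 0.624]
wrist_force: [-2.8, 2.5, -5.7]
width: 0.0156
```

```bash
python3 ti.py
```

```text
tip rel face x,y,n [ 0.0004  0.0005 -0.0255] F x,y,n [-6.1  1.  -2.9] T [ 0.29  0.63 -0.26] roterr [0.02 0.15 0.23] w 0.0156 18.53
```

>>> jog_arm:
  rotation:
    - [0, 0, 0]
    - [0, 0, 0]
    - [0, 0, 0]
    - [0, 0, 0]
  translation:
    - [0.0017, 0.0009, 0]
    - [0.0015, 0.0013, 0]
    - [0.0011, 0.001, 0]
    - [0, 0, 0]
  hand: [0, 0, 0, 0]

```text
time_s: 18.87
tool_pos: [0.4747, -0.1378, 0.1061]
orientation: [-0.339, -0.565, -0.419, 0.625]
wrist_force: [-17.7, 10.0, 19.5]
width: 0.0157
```

```bash
python3 ti.py
```

```text
tip rel face x,y,n [ 0.0005  0.0006 -0.0267] F x,y,n [-6.9  1.1 27.3] T [ 0.16  4.12 -0.22] roterr [-0.02  0.12 -0.14] w 0.0157 18.87
```

```bash
cat > seat.py <<'E'
from h import *
for n in("side","top"):
    f=arm.grab_frame(n);K=cloud(f);K[...,2]+=.002*(n=="side");L=(K-FACE)@RS0;ok=f["z_map"]>0
    r=np.hypot(L[...,0],L[...,1])
    k=ok&(abs(L[...,2])<.006)&(r>.017)&(r<.025)
    if k.sum():h,e=np.histogram(L[k][:,2],bins=np.arange(-.006,.0061,.001));print(n,"face hist",h,np.median(L[k][:,2]).round(4))
    k=ok&(L[...,2]>.055)&(L[...,2]<.11)&(abs(L[...,0])<.055)&(abs(L[...,1])<.055)
    if k.sum()<10: print(n,"none");continue
    q=L[k];h,e=np.histogram(q[:,2],bins=np.arange(.055,.111,.002));print(n,"bar n hist",dict(zip((e[:-1]*1000).round().astype(int).tolist(),h.tolist())))
    for t in np.arange(-.05,.051,.01):
        j=abs(q[:,1]-t)<.005
        if j.sum():print("  y",t.round(2),"x",q[j,0].min().round(4),q[j,0].max().round(4),"n",q[j,2].min().round(4),q[j,2].max().round(4),j.sum())
E
python3 seat.py
```

```text
side face hist [ 3  2  1  7 10 15 25 16  9  2  0  0] 0.0003
side bar n hist {55: 8, 57: 6, 59: 11, 61: 8, 63: 9, 65: 22, 67: 15, 69: 22, 71: 13, 73: 23, 75: 18, 77: 12, 79: 19, 81: 18, 83: 53, 85: 86, 87: 30, 89: 5, 91: 3, 93: 3, 95: 2, 97: 5, 99: 3, 101: 1, 103: 1, 105: 1, 107: 5}
  y -0.04 x -0.0055 0.0067 n 0.0837 0.0877 7
  y -0.03 x -0.0058 0.0083 n 0.0776 0.0879 18
  y -0.02 x -0.0059 0.0373 n 0.0651 0.0973 39
  y -0.01 x -0.0059 0.0538 n 0.0554 0.1099 93
  y 0.0 x -0.0075 0.0069 n 0.0571 0.0873 24
  y 0.01 x -0.0066 0.0352 n 0.0566 0.0934 38
  y 0.02 x -0.0073 0.0412 n 0.0553 0.094 122
  y 0.03 x -0.007 0.0534 n 0.0805 0.1097 41
  y 0.04 x -0.0071 0.0053 n 0.0739 0.0866 24
top none
```

>>> jog_arm:
  rotation:
    - [0, 0, 0]
    - [0, 0, 0]
    - [0, 0, 0]
    - [0, 0, 0]
    - [0, 0, 0]
    - [0, 0, 0]
    - [0, 0, 0]
  translation:
    - [-0.0009, -0.0008, 0]
    - [0, 0, 0]
    - [0, 0, 0]
    - [0, 0, 0]
    - [0, 0, 0]
    - [0, 0, 0]
    - [0, 0, 0]
  hand: [0, 0, 0.45, 0.45, 0.45, 0.45, 0.45]

```text
time_s: 19.55
tool_pos: [0.4767, -0.139, 0.1043]
orientation: [-0.341, -0.567, -0.416, 0.624]
wrist_force: [-0.4, 0.4, 0.4]
width: 0.0418
```

>>> jog_arm:
  rotation:
    - [0, 0, 0]
    - [0, 0, 0]
    - [0, 0, 0]
    - [0, 0, 0]
    - [0, 0, 0]
    - [0, 0, 0]
    - [0, 0, 0]
  translation:
    - [-0.005, 0, 0]
    - [-0.015, 0, 0]
    - [-0.03, 0, 0]
    - [-0.03, 0, 0]
    - [-0.03, 0, 0]
    - [-0.03, 0, 0]
    - [0, 0, 0]
  hand: [0.45, 0.45, 0.45, 0.45, 0.45, 0.45, 0.45]

```text
time_s: 20.13
tool_pos: [0.4974, -0.147, 0.25]
orientation: [-0.345, -0.569, -0.413, 0.622]
wrist_force: [0.1, 0.1, 0.2]
width: 0.0421
```

```bash
python3 st.py; python3 seat.py
python3 - <<'E'
from h import *
s=arm.grab_frame("side");f=arm.grab_frame("top")
a=cv2.resize(s["color"][110:210,240:350,::-1],(440,400),interpolation=2);b=cv2.resize(f["color"][150:250,260:350,::-1],(360,400),interpolation=2)
cv2.imwrite("pics/seat.png",np.hstack([a,b]))
E
```

```text
20.1333 dpz -0.5112 -0.0877 0.25 F d,p,z -0.0 -0.1 0.2 torque [ 0.05 -0.07 -0.03] w 0.0421 j [-0.5  -0.03  1.73 -0.02  1.56  1.51]
side face hist [ 6  2  6  3 12 17 37 20  8  3  0  0] 0.0004
side bar n hist {55: 1, 57: 0, 59: 2, 61: 1, 63: 0, 65: 1, 67: 2, 69: 0, 71: 1, 73: 2, 75: 6, 77: 3, 79: 6, 81: 9, 83: 24, 85: 62, 87: 53, 89: 1, 91: 0, 93: 0, 95: 0, 97: 0, 99: 0, 101: 0, 103: 0, 105: 0, 107: 0}
  y -0.04 x -0.0129 -0.0004 n 0.0827 0.0875 8
  y -0.03 x -0.0116 0.001 n 0.0816 0.0897 16
  y -0.02 x -0.0132 -0.0003 n 0.0762 0.0887 20
  y -0.01 x -0.0126 0.0006 n 0.0834 0.0879 18
  y 0.0 x -0.0141 0.0035 n 0.0559 0.089 29
  y 0.01 x -0.0128 0.0005 n 0.0764 0.0882 18
  y 0.02 x -0.0131 -0.0005 n 0.0843 0.0888 21
  y 0.03 x -0.0131 0.0004 n 0.0788 0.0885 17
  y 0.04 x -0.0119 0.0001 n 0.0751 0.0888 27
top face hist [0 1 1 0 0 1 1 0 0 0 0 0] -0.0022
top none
```

View pics/seat.png

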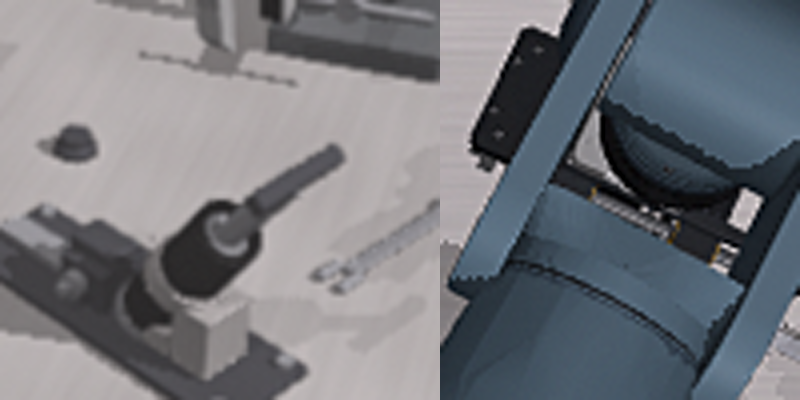

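```bash
cat >> h.py <<'E'
RB=frame(-n_,XS)
def bar(h,x=0.): return FACE+XS*x+n_*(.079+h)+n_*(GX-.0015)   # reported TCP for grasp point h beyond bar centre
E
python3 - <<'E'
from h import *
print(RB.round(2)); R,p=pose()
for s in(1,-1): rows(frame(-n_,s*XS),bar(.08))
rows(RB,bar(0),None,RB,bar(.08))
E
```

```text
[[ 0.48  0.44  0.76]
 [-0.23  0.9  -0.37]
 [-0.85  0.    0.53]]
N 13 rot [-6.52, -2.37, 2.41] t [0.0009, -0.0037, -0.0033] total deg 95.4
N 13 rot [6.72, 2.43, 2.38] t [0.0009, -0.0036, 0.0034] total deg 97.9
N 3 rot [0.0, 0.0, 0.0] t [0.0267, 0.0, -0.0] total deg 0.0
```

>>> jog_arm:
  rotation:
    - [-6.52, -2.37, 2.41]
    - [-6.52, -2.37, 2.41]
    - [-6.52, -2.37, 2.41]
    - [-6.52, -2.37, 2.41]
    - [-6.52, -2.37, 2.41]
    - [-6.52, -2.37, 2.41]
    - [-6.52, -2.37, 2.41]
    - [-6.52, -2.37, 2.41]
    - [-6.52, -2.37, 2.41]
    - [-6.52, -2.37, 2.41]
  translation:
    - [0.0009, -0.0037, -0.0033]
    - [0.0009, -0.0037, -0.0033]
    - [0.0009, -0.0037, -0.0033]
    - [0.0009, -0.0037, -0.0033]
    - [0.0009, -0.0037, -0.0033]
    - [0.0009, -0.0037, -0.0033]
    - [0.0009, -0.0037, -0.0033]
    - [0.0009, -0.0037, -0.0033]
    - [0.0009, -0.0037, -0.0033]
    - [0.0009, -0.0037, -0.0033]
  hand: [0.5, 0.5, 0.5, 0.5, 0.5, 0.5, 0.5, 0.5, 0.5, 0.5]

```text
time_s: 21.17
tool_pos: [0.4562, -0.1176, 0.2262]
orientation: [0.77, 0.242, 0.49, -0.329]
wrist_force: [-0.1, 0.1, -0.2]
width: 0.0471
```

>>> jog_arm:
  rotation:
    - [-6.52, -2.37, 2.41]
    - [-6.52, -2.37, 2.41]
    - [-6.52, -2.37, 2.41]
    - [0, 0, 0]
    - [0, 0, 0]
  translation:
    - [0.0009, -0.0037, -0.0033]
    - [0.0009, -0.0037, -0.0033]
    - [0.0009, -0.0037, -0.0033]
    - [0, 0, 0]
    - [0, 0, 0]
  hand: [0.5, 0.5, 0.5, 0.5, 0.5]

```text
time_s: 21.58
tool_pos: [0.4436, -0.1214, 0.2199]
orientation: [0.843, 0.129, 0.475, -0.217]
wrist_force: [0.9, 0.0, 0.0]
width: 0.0471
```

```bash
python3 st.py
python3 - <<'E'
from h import *
rows(RB,bar(.08)); rows(RB,bar(0),4)
for n in("side","top"):
    f=arm.grab_frame(n);K=cloud(f);K[...,2]+=.002*(n=="side");L=(K-FACE)@RS0;ok=f["z_map"]>0
    k=ok&(L[...,2]>.07)&(L[...,2]<.092)&(abs(L[...,0])<.05)&(abs(L[...,1])<.06)
    q=L[k]
    if len(q)>10:print(n,len(q),"x",q[:,0].min().round(4),q[:,0].max().round(4),"y",q[:,1].min().round(4),q[:,1].max().round(4))
    k=ok&(L[...,2]>.1)&(L[...,2]<.16)&(abs(L[...,0])<.06)&(abs(L[...,1])<.03);q=L[k]
    for t in np.arange(.1,.16,.008):
        j=abs(q[:,2]-t)<.004
        if j.sum():print("  finger n",t.round(3),"x",q[j,0].min().round(4),q[j,0].max().round(4),"y",q[j,1].min().round(4),q[j,1].max().round(4),j.sum())
E
```

```text
21.5833 dpz -0.4517 -0.0869 0.2199 F d,p,z -0.8 -0.4 0.0 torque [0.05 0.15 0.04] w 0.0471 j [-0.53 -0.72  2.36  0.02  0.96 -0.02]
N 1 rot [-2.89, -0.99, 1.05] t [0.0004, -0.0007, 0.0006] total deg 3.2
N 4 rot [-0.72, -0.25, 0.26] t [0.0201, 0.0, 0.0004] total deg 3.2
side 167 x -0.0143 0.0004 y -0.0404 0.0412
  finger n 0.14 x -0.0274 0.029 y -0.0084 0.0116 10
  finger n 0.148 x -0.0337 0.0329 y -0.0035 0.0121 22
  finger n 0.156 x -0.0365 0.0348 y -0.0047 0.0134 39
top 66 x -0.011 0.0045 y -0.0392 0.0388
```

>>> jog_arm:
  rotation:
    - [-2.89, -0.99, 1.05]
    - [0, 0, 0]
    - [0, 0, 0]
    - [0, 0, 0]
    - [0, 0, 0]
    - [0, 0, 0]
    - [0, 0, 0]
    - [0, 0, 0]
    - [0, 0, 0]
    - [0, 0, 0]
  translation:
    - [0.0004, -0.0007, 0.0006]
    - [0.0195, 0, 0]
    - [0.0195, 0, 0]
    - [0.0195, 0, 0]
    - [0.0185, 0, 0]
    - [0, 0, 0]
    - [0, 0, 0]
    - [0, 0, 0]
    - [0, 0, 0]
    - [0, 0, 0]
  hand: [0.5, 0.5, 0.5, 0.5, 0.5, 0.5, 0, 0, 0, 0]
  newtons: 60

```text
time_s: 22.52
tool_pos: [0.4819, -0.1401, 0.1574]
orientation: [0.853, 0.108, 0.471, -0.197]
wrist_force: [-2.3, 1.2, 0.7]
width: 0.0235
```

>>> jog_arm:
  rotation:
    - [0, 0, 0]
    - [0, 0, 0]
    - [0, 0, 0]
    - [0, 0, 0]
    - [0, 0, 0]
    - [0, 0, 0]
  translation:
    - [0, 0, 0]
    - [0, 0, 0]
    - [0, 0, 0]
    - [0, 0, 0]
    - [0, 0, 0]
    - [0, 0, 0]
  hand: [0, 0, 0, 0, 0, 0]

```text
time_s: 23.02
tool_pos: [0.4818, -0.1401, 0.157]
orientation: [0.853, 0.108, 0.471, -0.197]
wrist_force: [-5.3, 2.4, 4.7]
width: 0.0156
```

```bash
cat > tb.py <<'E'
from h import *
s=arm.read_state();R,p=pose(s);f=s["wrist_force"];q=p-R[:,0]*(GX-.0015)*-1
ang=np.degrees(Rn.from_matrix(RB.T@R).as_rotvec())
t=RS0.T@s["ft_torque"]
print("TCP rel axis x,y,n",(RS0.T@(p-FACE)).round(4),"rot",ang.round(2),"F x,y,n",(RS0.T@f).round(1),"T",t.round(2),"w",round(s["width"],4),round(s["time_s"],2),s["joint_positions"].round(2))
E
python3 tb.py
```

```text
TCP rel axis x,y,n [0.0022 0.0008 0.0368] rot [-0.28 -0.16  0.1 ] F x,y,n [-2.5 -0.2  7. ] T [0.1  0.82 0.01] w 0.0156 23.02 [-0.54 -0.51  2.36  0.07  0.73 -0.12]
```

>>> jog_arm:
  rotation:
    - [4, 0, 0]
    - [5, 0, 0]
    - [5, 0, 0]
    - [5, 0, 0]
    - [5, 0, 0]
    - [5, 0, 0]
  translation:
    - [0, 0, -0.001]
    - [0, 0, 0]
    - [0, 0, 0]
    - [0, 0, 0]
    - [0, 0, 0]
    - [0, 0, 0]
  hand: [0, 0, 0, 0, 0, 0]

```text
time_s: 23.52
tool_pos: [0.4813, -0.14, 0.1567]
orientation: [0.798, 0.319, 0.406, -0.309]
wrist_force: [-2.9, 2.6, 2.5]
width: 0.0153
```

```bash
python3 tb.py
```

```text
TCP rel axis x,y,n [0.0015 0.0007 0.0368] rot [28.9  -0.19  0.13] F x,y,n [-1.9  1.   4.1] T [0.14 0.56 0.37] w 0.0153 23.52 [-0.54 -0.51  2.37  0.07  0.73  0.39]
```

>>> jog_arm:
  rotation:
    - [5, 0, 0]
    - [5, 0, 0]
    - [5, 0, 0]
    - [5, 0, 0]
    - [5, 0, 0]
    - [5, 0, 0]
    - [5, 0, 0]
  translation:
    - [0, 0, 0]
    - [0, 0, 0]
    - [0, 0, 0]
    - [0, 0, 0]
    - [0, 0, 0]
    - [0, 0, 0]
    - [0, 0, 0]
  hand: [0, 0, 0, 0, 0, 0, 0]

```text
time_s: 24.1
tool_pos: [0.4813, -0.1402, 0.1568]
orientation: [0.666, 0.544, 0.294, -0.417]
wrist_force: [-3.5, -0.2, 3.0]
width: 0.0158
```

```bash
python3 tb.py
```

```text
TCP rel axis x,y,n [0.0016 0.0006 0.0368] rot [63.88 -0.17  0.18] F x,y,n [-1.  -1.8  4.1] T [-0.05  0.54  0.38] w 0.0158 24.1 [-0.54 -0.51  2.37  0.07  0.73  1.  ]
```

>>> jog_arm:
  rotation:
    - [3, 0, 0]
    - [3, 0, 0]
    - [2, 0, 0]
    - [2, 0, 0]
  translation:
    - [0, 0, 0]
    - [0, 0, 0]
    - [0, 0, 0]
    - [0, 0, 0]
  hand: [0, 0, 0, 0]

```text
time_s: 24.43
tool_pos: [0.4813, -0.1402, 0.1568]
orientation: [0.616, 0.599, 0.258, -0.441]
wrist_force: [-3.6, 1.2, 4.0]
width: 0.0157
```

```bash
python3 tb.py
```

```text
TCP rel axis x,y,n [0.0016 0.0005 0.0368] rot [73.74 -0.16  0.19] F x,y,n [-1.1 -0.5  5.4] T [-0.05  0.57  0.37] w 0.0157 24.43 [-0.54 -0.51  2.37  0.07  0.73  1.17]
```

>>> jog_arm:
  rotation:
    - [2, 0, 0]
    - [2, 0, 0]
    - [2, 0, 0]
  translation:
    - [0, 0, 0]
    - [0, 0, 0]
    - [0, 0, 0]
  hand: [0, 0, 0]

```text
time_s: 24.68
tool_pos: [0.4812, -0.1402, 0.1567]
orientation: [0.584, 0.631, 0.234, -0.454]
wrist_force: [-4.7, 2.1, 3.6]
width: 0.0156
```

```bash
python3 tb.py
```

```text
TCP rel axis x,y,n [0.0016 0.0005 0.0368] rot [79.73 -0.15  0.19] F x,y,n [-2.4 -0.2  5.7] T [-0.14  0.59  0.35] w 0.0156 24.68 [-0.54 -0.51  2.37  0.07  0.73  1.27]
```

>>> jog_arm:
  rotation:
    - [2, 0, 0]
    - [2, 0, 0]
    - [1, 0, 0]
  translation:
    - [0, 0, 0]
    - [0, 0, 0]
    - [0, 0, 0]
  hand: [0, 0, 0]

```text
time_s: 24.93
tool_pos: [0.4812, -0.1402, 0.1567]
orientation: [0.556, 0.656, 0.214, -0.463]
wrist_force: [-5.4, 1.6, 4.6]
width: 0.0156
```

```bash
python3 tb.py; python3 seat.py
```

```text
TCP rel axis x,y,n [0.0016 0.0005 0.0368] rot [84.72 -0.14  0.2 ] F x,y,n [-2.2 -1.   6.9] T [-0.16  0.65  0.26] w 0.0156 24.93 [-0.54 -0.51  2.37  0.07  0.73  1.36]
side face hist [ 8  5  4  8  9 21 30 21 10  4  1  0] 0.0003
side bar n hist {55: 3, 57: 2, 59: 2, 61: 1, 63: 0, 65: 0, 67: 0, 69: 0, 71: 1, 73: 9, 75: 20, 77: 13, 79: 21, 81: 9, 83: 11, 85: 16, 87: 8, 89: 3, 91: 6, 93: 4, 95: 3, 97: 0, 99: 0, 101: 0, 103: 0, 105: 0, 107: 0}
  y -0.01 x -0.0382 -0.0328 n 0.0855 0.087 5
  y 0.0 x -0.04 -0.0085 n 0.061 0.0892 40
  y 0.01 x -0.0166 0.0363 n 0.0554 0.0851 38
  y 0.02 x -0.0104 0.007 n 0.0738 0.0958 49
top face hist [ 1  4  4 10 22 17 26 14  9  4  2  0] -0.0
top bar n hist {55: 0, 57: 0, 59: 1, 61: 1, 63: 2, 65: 1, 67: 3, 69: 2, 71: 3, 73: 4, 75: 1, 77: 9, 79: 7, 81: 18, 83: 44, 85: 65, 87: 32, 89: 5, 91: 3, 93: 2, 95: 5, 97: 2, 99: 7, 101: 4, 103: 4, 105: 2, 107: 4}
  y -0.02 x 0.0109 0.0143 n 0.0724 0.1092 12
  y -0.01 x -0.0358 0.0136 n 0.0597 0.1092 53
  y 0.0 x -0.0384 0.0411 n 0.0775 0.0893 98
  y 0.01 x -0.0058 0.0401 n 0.0645 0.1069 55
  y 0.02 x 0.0076 0.0093 n 0.0673 0.1081 16
```

```bash
cat > ba.py <<'E'
from h import *
for n in("top","side"):
    f=arm.grab_frame(n);K=cloud(f);K[...,2]+=.002*(n=="side");L=(K-FACE)@RS0;ok=f["z_map"]>0
    k=ok&(L[...,2]>.082)&(L[...,2]<.0905)&(np.hypot(L[...,0],L[...,1])<.047);q=L[k][:,:2]
    if len(q)<15: print(n,len(q));continue
    (c,wh,a)=cv2.minAreaRect((q*1000).astype(np.float32))
    w,v=np.linalg.eigh(np.cov(q.T));d=v[:,1]*np.sign(v[0,1]);print(n,len(q),"cw angle PCA",np.degrees(np.arctan2(d[0],d[1])).round(1),"rect",np.round(c,1),np.round(wh,1),round(a,1))
E
python3 ba.py
```

```text
top 160 cw angle PCA 82.3 rect [ 3.2 -2.5] [76.8 37.2] 23.9
side 43 cw angle PCA 65.3 rect [-4.7 10.3] [75.2 21.5] 18.0
```

>>> jog_arm:
  rotation:
    - [2, 0, 0]
    - [2, 0, 0]
    - [0, 0, 0]
  translation:
    - [0, 0, 0]
    - [0, 0, 0]
    - [0, 0, 0]
  hand: [0, 0, 0]

```text
time_s: 25.38
tool_pos: [0.4813, -0.1403, 0.1568]
orientation: [0.533, 0.675, 0.198, -0.47]
wrist_force: [-5.6, 1.4, 5.8]
width: 0.0158
```

```bash
python3 tb.py; python3 ba.py
```

```text
TCP rel axis x,y,n [0.0017 0.0005 0.0368] rot [88.69 -0.14  0.22] F x,y,n [-1.7 -1.2  7.9] T [-0.13  0.6   0.35] w 0.0158 25.38 [-0.54 -0.51  2.37  0.07  0.73  1.43]
top 157 cw angle PCA 84.9 rect [ 2.3 -3.2] [76.8 36.9] 18.7
side 55 cw angle PCA 67.1 rect [-3.1 10.2] [76.5 20.4] 14.5
```

>>> jog_arm:
  rotation:
    - [2, 0, 0]
    - [2, 0, 0]
    - [0, 0, 0]
  translation:
    - [0, 0, 0]
    - [0, 0, 0]
    - [0, 0, 0]
  hand: [0, 0, 0]

```text
time_s: 25.73
tool_pos: [0.4814, -0.1403, 0.1568]
orientation: [0.51, 0.693, 0.182, -0.477]
wrist_force: [-3.8, 0.9, 5.7]
width: 0.0157
```

```bash
python3 tb.py
cat > be.py <<'E'
from h import *
R,p=pose()
for n in("top","side"):
    f=arm.grab_frame(n);K=cloud(f);K[...,2]+=.002*(n=="side");ok=f["z_map"]>0
    T=(K-FACE)@np.c_[R[:,1],R[:,2],n_]  # along bar, jaw axis, n
    for lo,hi in((-.045,-.02),(.02,.045)):
        k=ok&(T[...,0]>lo)&(T[...,0]<hi)&(abs(T[...,1])<.022)&(T[...,2]>.073)&(T[...,2]<.0905);q=T[k]
        if k.sum()>4:print(n,lo,k.sum(),"jaw-axis min/mean/max",q[:,1].min().round(4),q[:,1].mean().round(4),q[:,1].max().round(4),"n max",np.percentile(q[:,2],90).round(4),"along",q[:,0].min().round(4),q[:,0].max().round(4))
E
python3 be.py
```

```text
TCP rel axis x,y,n [0.0018 0.0005 0.0368] rot [92.65 -0.15  0.23] F x,y,n [-0.2 -0.8  6.9] T [-0.23  0.58  0.52] w 0.0157 25.73 [-0.54 -0.51  2.37  0.07  0.73  1.5 ]
top -0.045 12 jaw-axis min/mean/max 0.0005 0.0047 0.0097 n max 0.088 along -0.0359 -0.0277
top 0.02 53 jaw-axis min/mean/max -0.0096 -0.0026 0.0046 n max 0.0871 along 0.02 0.0416
side -0.045 59 jaw-axis min/mean/max -0.0067 -0.0007 0.01 n max 0.0874 along -0.0396 -0.0201
side 0.02 17 jaw-axis min/mean/max -0.0106 -0.0088 -0.0062 n max 0.0813 along 0.0212 0.0373
```

>>> jog_arm:
  rotation:
    - [2, 0, 0]
    - [2, 0, 0]
    - [0, 0, 0]
  translation:
    - [0, 0, 0]
    - [0, 0, 0]
    - [0, 0, 0]
  hand: [0, 0, 0]

```text
time_s: 26.08
tool_pos: [0.4814, -0.1403, 0.1568]
orientation: [0.485, 0.71, 0.165, -0.483]
wrist_force: [-4.0, 2.2, 5.6]
width: 0.0157
```

```bash
python3 tb.py; python3 be.py
```

```text
TCP rel axis x,y,n [0.0018 0.0005 0.0368] rot [96.6  -0.15  0.23] F x,y,n [-0.9  0.2  7.1] T [-0.13  0.55  0.6 ] w 0.0157 26.08 [-0.54 -0.51  2.37  0.07  0.73  1.57]
top -0.045 7 jaw-axis min/mean/max 0.005 0.0074 0.0097 n max 0.0868 along -0.035 -0.0284
top 0.02 52 jaw-axis min/mean/max -0.0108 -0.0039 0.0037 n max 0.0882 along 0.0204 0.041
side -0.045 63 jaw-axis min/mean/max -0.0056 0.0004 0.0107 n max 0.0875 along -0.0403 -0.0201
side 0.02 14 jaw-axis min/mean/max -0.0113 -0.0097 -0.0077 n max 0.08 along 0.0211 0.0369
```

>>> jog_arm:
  rotation:
    - [3, 0, 0]
    - [3, 0, 0]
    - [0, 0, 0]
    - [0, 0, 0]
  translation:
    - [0, 0, 0]
    - [0, 0, 0]
    - [0, 0, 0]
    - [0, 0, 0]
  hand: [0, 0, 0, 0]

```text
time_s: 26.52
tool_pos: [0.482, -0.141, 0.1575]
orientation: [0.449, 0.734, 0.139, -0.49]
wrist_force: [-2.0, -3.4, 3.7]
width: 0.0161
```

```bash
python3 tb.py; python3 be.py
```

```text
TCP rel axis x,y,n [0.0029 0.0002 0.0369] rot [102.56  -0.26   0.34] F x,y,n [ 1.7 -4.   3.3] T [-0.82 -0.47  0.41] w 0.0161 26.52 [-0.54 -0.51  2.37  0.07  0.73  1.67]
top 0.02 54 jaw-axis min/mean/max -0.0134 -0.006 0.0027 n max 0.0878 along 0.0201 0.0414
side -0.045 61 jaw-axis min/mean/max -0.0034 0.0025 0.0143 n max 0.0872 along -0.0408 -0.0201
side 0.02 13 jaw-axis min/mean/max -0.014 -0.0122 -0.0103 n max 0.0812 along 0.0222 0.0366
```

>>> jog_arm:
  rotation:
    - [0, 0, 0]
    - [0, 0, 0]
    - [0, 0, 0]
    - [0, 0, 0]
    - [0, 0, 0]
    - [0, 0, 0]
    - [0, 0, 0]
    - [0, 0, 0]
    - [0, 0, 0]
    - [0, 0, 0]
  translation:
    - [0, 0, 0]
    - [0, 0, 0]
    - [0, 0, 0]
    - [0, 0, 0]
    - [0, 0, 0]
    - [-0.01, 0, 0]
    - [-0.025, 0, 0]
    - [-0.035, 0, 0]
    - [-0.035, 0, 0]
    - [-0.035, 0, 0]
  hand: [0.5, 0.5, 0.5, 0.5, 0.5, 0.5, 0.5, 0.5, 0.5, 0.5]

```text
time_s: 27.45
tool_pos: [0.4129, -0.1063, 0.2747]
orientation: [0.446, 0.735, 0.14, -0.492]
wrist_force: [0.8, -0.2, 0.8]
width: 0.0471
```

```bash
python3 tb.py; python3 ba.py; python3 seat.py|grep -v "  y"
python3 - <<'E'
from h import *
f=arm.grab_frame("top");K=cloud(f);u=K@D;v=K@P;ok=f["z_map"]>0
m=ok&(K[...,2]>.055)&(K[...,2]<.0605)&(v<-.06)&(v>-.11)&(u<-.59)&(u>-.68);print("stop d",np.sort(u[m])[[0,1,-2,-1]].round(4))
m=ok&(K[...,2]>.03)&(K[...,2]<.044)&(v>-.058)&(v<.03)&(u>-.605)&(u<-.54);print("lever v range",u[m].min(),u[m].max(),np.median(v[m]))
E
```

```text
TCP rel axis x,y,n [-0.0005  0.0008  0.1773] rot [1.0272e+02 7.0000e-02 1.4000e-01] F x,y,n [1.1 0.2 0.2] T [ 0.03  0.2  -0.03] w 0.0471 27.45 [-0.56 -0.9   2.35  0.06  1.13  1.68]
top 164 cw angle PCA 90.8 rect [1.3 0.1] [13.9 82.4] 88.7
side 173 cw angle PCA 91.1 rect [-1.5  0.7] [17.7 78.9] 89.0
side face hist [ 2  1  8 10 11 17 28 22 13  4  0  0] 0.0003
side bar n hist {55: 3, 57: 5, 59: 5, 61: 2, 63: 4, 65: 6, 67: 3, 69: 3, 71: 3, 73: 12, 75: 16, 77: 19, 79: 15, 81: 18, 83: 37, 85: 75, 87: 42, 89: 4, 91: 0, 93: 0, 95: 0, 97: 0, 99: 0, 101: 0, 103: 0, 105: 0, 107: 0}
top face hist [ 2  0  6 10  8 32 23 20  4  4  0  0] -0.0002
top bar n hist {55: 0, 57: 1, 59: 1, 61: 0, 63: 0, 65: 0, 67: 1, 69: 1, 71: 0, 73: 4, 75: 1, 77: 6, 79: 1, 81: 16, 83: 39, 85: 69, 87: 39, 89: 4, 91: 0, 93: 0, 95: 0, 97: 0, 99: 0, 101: 0, 103: 0, 105: 0, 107: 0}
stop d [-0.6474 -0.6473 -0.6041 -0.6041]
lever v range -0.6045635879368897 -0.5519946731715978 -0.04698338454712139
```

>>> jog_arm:
  rotation:
    - [-6, 0, 0]
    - [-5.7, 0, 0]
    - [0, 0, 0]
    - [0, 0, 0]
    - [0, 0, 0]
    - [0, 0, 0]
    - [0, 0, 0]
    - [0, 0, 0]
    - [0, 0, 0]
    - [0, 0, 0]
  translation:
    - [0, 0, 0]
    - [0, 0, 0]
    - [0.035, 0, 0]
    - [0.035, 0, 0]
    - [0.035, 0, 0]
    - [0.025, 0, 0]
    - [0.009, 0, 0]
    - [0, 0, 0]
    - [0, 0, 0]
    - [0, 0, 0]
  hand: [0.5, 0.5, 0.5, 0.5, 0.5, 0.5, 0.5, 0.5, 0, 0]
  newtons: 60

```text
time_s: 28.53
tool_pos: [0.4803, -0.1394, 0.1562]
orientation: [0.519, 0.685, 0.189, -0.475]
wrist_force: [0.1, 0.4, 0.5]
width: 0.0369
```

>>> jog_arm:
  rotation:
    - [0, 0, 0]
    - [0, 0, 0]
    - [0, 0, 0]
    - [0, 0, 0]
    - [0, 0, 0]
    - [0, 0, 0]
    - [0, 0, 0]
    - [0, 0, 0]
  translation:
    - [0, 0, 0]
    - [0, 0, 0]
    - [0, 0, 0]
    - [0, 0, 0]
    - [0, 0, 0]
    - [0, 0, 0]
    - [0, 0, 0]
    - [0, 0, 0]
  hand: [0, 0, 0, 0, 0, 0, 0, 0]

```text
time_s: 29.2
tool_pos: [0.481, -0.1399, 0.1577]
orientation: [0.519, 0.685, 0.189, -0.474]
wrist_force: [-4.3, 2.5, 5.1]
width: 0.0156
```

```bash
python3 tb.py; python3 be.py
```

```text
TCP rel axis x,y,n [0.0018 0.0007 0.0378] rot [91.02 -0.11  0.24] F x,y,n [-1.4  0.3  7. ] T [ 0.03  0.35 -0.04] w 0.0156 29.2 [-0.54 -0.52  2.37  0.07  0.73  1.47]
top -0.045 10 jaw-axis min/mean/max -0.0013 0.0023 0.0062 n max 0.0875 along -0.0381 -0.0297
top 0.02 54 jaw-axis min/mean/max -0.0073 -0.0007 0.0061 n max 0.087 along 0.0201 0.0414
side -0.045 58 jaw-axis min/mean/max -0.0094 -0.0032 0.007 n max 0.0877 along -0.0403 -0.0202
side 0.02 15 jaw-axis min/mean/max -0.0091 -0.0067 -0.0044 n max 0.0831 along 0.0215 0.0379
```

>>> jog_arm:
  rotation:
    - [1.5, 0, 0]
    - [1.5, 0, 0]
    - [0, 0, 0]
  translation:
    - [0, 0, 0]
    - [0, 0, 0]
    - [0, 0, 0]
  hand: [0, 0, 0]

```text
time_s: 29.55
tool_pos: [0.481, -0.1399, 0.1577]
orientation: [0.501, 0.699, 0.176, -0.479]
wrist_force: [-3.6, 1.7, 6.0]
width: 0.0153
```

```bash
python3 tb.py; python3 be.py
```

```text
TCP rel axis x,y,n [0.0018 0.0006 0.0378] rot [94.01 -0.11  0.23] F x,y,n [-0.2 -0.1  7.2] T [-0.1   0.37  0.2 ] w 0.0153 29.55 [-0.54 -0.51  2.37  0.07  0.73  1.52]
top -0.045 8 jaw-axis min/mean/max 0.0013 0.0043 0.008 n max 0.0877 along -0.0354 -0.0288
top 0.02 55 jaw-axis min/mean/max -0.009 -0.0022 0.0051 n max 0.0874 along 0.0202 0.041
side -0.045 63 jaw-axis min/mean/max -0.0067 -0.0018 0.0069 n max 0.0871 along -0.0406 -0.0202
side 0.02 16 jaw-axis min/mean/max -0.0101 -0.0081 -0.0055 n max 0.0825 along 0.0203 0.0374
```

>>> jog_arm:
  rotation:
    - [1.5, 0, 0]
    - [1.5, 0, 0]
    - [0, 0, 0]
  translation:
    - [0, 0, 0]
    - [0, 0, 0]
    - [0, 0, 0]
  hand: [0, 0, 0]

```text
time_s: 29.9
tool_pos: [0.4809, -0.14, 0.1577]
orientation: [0.483, 0.711, 0.164, -0.484]
wrist_force: [-4.2, 1.6, 5.9]
width: 0.0155
```

```bash
python3 tb.py; python3 be.py
```

```text
TCP rel axis x,y,n [0.0018 0.0006 0.0378] rot [96.95 -0.12  0.22] F x,y,n [-0.7 -0.5  7.4] T [-0.01  0.35  0.39] w 0.0155 29.9 [-0.54 -0.51  2.37  0.07  0.73  1.58]
top -0.045 6 jaw-axis min/mean/max 0.0046 0.007 0.0099 n max 0.0869 along -0.036 -0.0314
top 0.02 56 jaw-axis min/mean/max -0.0102 -0.0035 0.0044 n max 0.0877 along 0.0203 0.0417
side -0.045 61 jaw-axis min/mean/max -0.0068 -0.0009 0.0094 n max 0.0874 along -0.0407 -0.0202
side 0.02 16 jaw-axis min/mean/max -0.0105 -0.0089 -0.0075 n max 0.0807 along 0.0213 0.0377
```

>>> jog_arm:
  rotation:
    - [1.5, 0, 0]
    - [1.5, 0, 0]
    - [0, 0, 0]
  translation:
    - [0, 0, 0]
    - [0, 0, 0]
    - [0, 0, 0]
  hand: [0, 0, 0]

```text
time_s: 30.25
tool_pos: [0.4809, -0.1402, 0.1577]
orientation: [0.465, 0.723, 0.151, -0.488]
wrist_force: [-3.6, 0.7, 4.7]
width: 0.0153
```

```bash
python3 tb.py; python3 be.py
```

```text
TCP rel axis x,y,n [0.0019 0.0004 0.0378] rot [99.88 -0.15  0.22] F x,y,n [-0.5 -1.   5.8] T [-0.11  0.29  0.64] w 0.0153 30.25 [-0.54 -0.52  2.37  0.06  0.73  1.63]
top 0.02 56 jaw-axis min/mean/max -0.0119 -0.0046 0.0036 n max 0.0873 along 0.0203 0.0409
side -0.045 64 jaw-axis min/mean/max -0.0048 0.0009 0.0112 n max 0.0873 along -0.0399 -0.0204
side 0.02 15 jaw-axis min/mean/max -0.0128 -0.0104 -0.0084 n max 0.0824 along 0.0211 0.0369
```

>>> jog_arm:
  rotation:
    - [1.5, 0, 0]
    - [1, 0, 0]
    - [0, 0, 0]
  translation:
    - [0, 0, 0]
    - [0, 0, 0]
    - [0, 0, 0]
  hand: [0, 0, 0]

```text
time_s: 30.6
tool_pos: [0.4809, -0.1402, 0.1577]
orientation: [0.449, 0.733, 0.14, -0.491]
wrist_force: [-4.2, 1.2, 5.0]
width: 0.0155
```

```bash
python3 tb.py; python3 be.py
```

```text
TCP rel axis x,y,n [0.0019 0.0004 0.0378] rot [102.33  -0.16   0.22] F x,y,n [-1.  -0.8  6.5] T [-0.21  0.25  0.82] w 0.0155 30.6 [-0.54 -0.51  2.37  0.06  0.73  1.67]
top 0.02 53 jaw-axis min/mean/max -0.0122 -0.005 0.0026 n max 0.0874 along 0.0201 0.0415
side -0.045 59 jaw-axis min/mean/max -0.0045 0.001 0.011 n max 0.0874 along -0.0405 -0.021
side 0.02 12 jaw-axis min/mean/max -0.0128 -0.0113 -0.0097 n max 0.0808 along 0.0203 0.0367
```

>>> jog_arm:
  rotation:
    - [-4, 0, 0]
    - [-4, 0, 0]
    - [0, 0, 0]
    - [0, 0, 0]
    - [0, 0, 0]
    - [0, 0, 0]
    - [0, 0, 0]
    - [0, 0, 0]
  translation:
    - [0, 0, 0]
    - [0, 0, 0]
    - [0, 0, 0]
    - [0, 0, 0]
    - [0, 0, 0]
    - [0, 0, 0]
    - [0, 0, 0]
    - [0, 0, 0]
  hand: [0, 0, 0.5, 0.5, 0.5, 0.5, 0.5, 0.5]

```text
time_s: 31.37
tool_pos: [0.4804, -0.1396, 0.1564]
orientation: [0.498, 0.701, 0.175, -0.48]
wrist_force: [-0.2, -0.1, -0.2]
width: 0.0468
```

>>> jog_arm:
  rotation:
    - [0, 0, 0]
    - [0, 0, 0]
    - [0, 0, 0]
    - [0, 0, 0]
    - [0, 0, 0]
    - [0, 0, 0]
    - [0, 0, 0]
    - [0, 0, 0]
    - [0, 0, 0]
  translation:
    - [-0.008, 0, 0]
    - [-0.02, 0, 0]
    - [-0.035, 0, 0]
    - [-0.035, 0, 0]
    - [-0.035, 0, 0]
    - [-0.035, 0, 0]
    - [0, 0, 0]
    - [0, 0, 0]
    - [0, 0, 0]
  hand: [0.5, 0.5, 0.5, 0.5, 0.5, 0.5, 0.5, 0.5, 0.5]

```text
time_s: 32.12
tool_pos: [0.4001, -0.1004, 0.2977]
orientation: [0.497, 0.701, 0.175, -0.481]
wrist_force: [0.6, -0.5, 0.5]
width: 0.0467
```

```bash
python3 tb.py; python3 ba.py; python3 seat.py|grep -v "  y"
python3 - <<'E'
from h import *
f=arm.grab_frame("top");s=arm.grab_frame("side");K=cloud(f);u=K@D;v=K@P;ok=f["z_map"]>0
m=ok&(K[...,2]>.03)&(K[...,2]<.044)&(v>-.058)&(v<.03)&(u>-.605)&(u<-.54);print("lever",u[m].min(),u[m].max(),np.median(v[m]))
cv2.imwrite("pics/end.png",cv2.resize(s["color"][100:370,130:380,::-1],(750,600) if 0 else (555,600)))
E
```

```text
TCP rel axis x,y,n [-0.0003  0.0004  0.2043] rot [9.454e+01 3.000e-02 1.200e-01] F x,y,n [ 0.9 -0.2  0. ] T [ 0.08  0.3  -0.02] w 0.0467 32.12 [-0.57 -0.95  2.34  0.07  1.2   1.53]
top 159 cw angle PCA 92.2 rect [0.8 0.1] [13.9 79.2] 87.6
side 166 cw angle PCA 92.5 rect [-1.3  1. ] [15.4 77.9] 87.6
side face hist [ 6  7  7  6 14 16 34 21  7  3  0  0] 0.0001
side bar n hist {55: 4, 57: 5, 59: 2, 61: 4, 63: 5, 65: 4, 67: 3, 69: 4, 71: 4, 73: 13, 75: 10, 77: 18, 79: 16, 81: 28, 83: 35, 85: 76, 87: 36, 89: 2, 91: 0, 93: 0, 95: 0, 97: 0, 99: 0, 101: 0, 103: 0, 105: 0, 107: 0}
top face hist [ 4  2  4 11 19 22 18 18  9  6  0  0] -0.0003
top bar n hist {55: 1, 57: 1, 59: 1, 61: 0, 63: 1, 65: 0, 67: 1, 69: 1, 71: 2, 73: 3, 75: 2, 77: 4, 79: 2, 81: 8, 83: 51, 85: 71, 87: 33, 89: 1, 91: 1, 93: 0, 95: 0, 97: 0, 99: 0, 101: 0, 103: 0, 105: 0, 107: 0}
lever -0.6032556521920248 -0.5525161062421359 -0.04713195836863135
```

View pics/end.png

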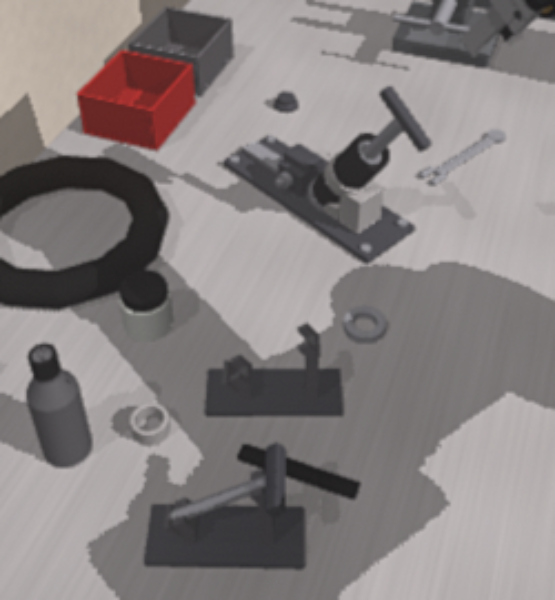

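```bash
python3 -c "
from cell import arm
print(arm.sign_off())"
```

```text
the job is handed in; nothing more can be done
None
```

The job is done in the order you asked and handed in at about 32 s. The screw's final angle is the one check that doesn't match.

1. **Stop:** it was pushed about 49 mm until the force jumped from 4 to 14 N. It was still there when checked after the first tightening.
2. **Lever:** it is shut. It hit its end at about 9 N, and the camera sees it lying along the leg.
3. **Key:** I took it by the shank and seated it on the socket floor, at about 27 N. The top of the cross-handle stands about 85 to 86 mm above the leg's end face; fully home is 86.
4. **Screw:** I let go, then took the key by the cross-handle and turned it clockwise at about 0.35 N m until it stalled. I gripped it again to check: the torque rose steadily to 0.82 N m and the key did not turn.
5. **At the end:** the key stands in the screw with the gripper clear of it. The last picture shows the small key and the other things it covers where they were.

**What disagreed**
- **Key angle:** the cross-handle finished at about 92°. I expected at most about 80° (1.2 rad plus the play in the socket). I took the screw as tight because of the stall and the torque; its angle could not be seen directly.
- **Fingertips:** both cameras put them about 28 mm short of the reported TCP. My first two lever sweeps passed over it without touching, and I corrected for this afterwards. It also means the stop was pushed close to its top edge, not at mid-height.

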